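# Charge the grinding jar with a scoop of ceramic balls

### The job

Draw the scoop out from under the bench shelf by its bowl, set it down flat in the open and take it again by its black grip. Then scoop the clean ceramic balls out of the tray and tip at least four of the six into the grinding jar, leaving any others in the tray, and lay the scoop flat on the bench, right way up, beside the tray. Never touch a ball with the gripper, and do not knock the jar or the things standing round about.

Things in the scene. Friction and masses are not known exactly. Their poses are not given: they have to be found in the camera images.
- scoop: Folded steel scoop with a black grip, 200 mm long, 0.15 kg. Origin: centre of the underside of its flat-bottomed bowl (bench level when flat); +x along it to the grip, +z up out of the bowl. Bowl 100 mm long, 65 mm wide over its parallel upright side walls, back wall 36 mm high. At the start it lies flat, right way up, bowl in the open in front of the bench shelf, the whole grip under the shelf.
- scoop_lip (a point): Middle of the scoop's open front edge, underside: at x -50, y 0, z 0 mm of the scoop. Bowl floor 3 mm thick, bevelled to 1.2 mm at this lip; the side walls, 3 mm thick, rise evenly from nothing at x = -44 mm to 36 mm at x = +20 mm (26 mm at the bowl's middle).
- scoop_grip (a point): The middle of the scoop's grip, at x 105, y 0, z 44.5 mm of the scoop. The grip is a straight black bar 18 mm wide, 20 mm high and 98 mm long, centred there; it rises backwards from the bowl by 18 degrees.
- scoop_end (a point): The rear end of the scoop's grip, at x 153, y 0, z 60 mm of the scoop.
- bench_shelf: Low white sheet-metal bench shelf, fixed, 180 mm deep (x), 330 mm wide (y), top at 108 mm, open at front (-x); a folded front edge hangs down to 90 mm above the bench. Origin: bench level, centre of its footprint. Bottles stand on top, towards the back; a tall microscope stands to the left (+y) of it.
- media_tray: Narrow shallow steel tray, fixed to the bench, open on top. Outside 253 mm long (x) by 82 mm wide (y) by 36 mm high, walls and floor 4 mm thick, with a rolled rim: inside 245 by 74 mm. Origin: bench level, centre of its footprint. Its -x end is nearer the robot; the balls start in that half. The scoop's bowl has 4.5 mm each side in it.
- grinding_jar: White porcelain grinding jar, upright, open on top, loose, 0.8 kg: 118 mm outside diameter, 88 mm high, walls 6 mm, mouth 106 mm, inside floor at 8 mm. Origin: centre of its foot, at bench level.
- label_tape: Roll of cream label tape lying flat, 100 mm across and 25 mm high, loose; a bystander. Origin: centre of its underside.
- marker: Black marker lying on the left of the bench, 132 mm long, loose; a bystander. Origin: underside of its middle.
- dish_lid: Clear dish lid lying on the right, 105 mm across and 14 mm high, loose; a bystander. Origin: centre of its underside.
- ball_0_center (a point): Centre of one of the six white ceramic grinding balls in the tray, 28 mm in diameter, 43 g, smooth and slippery.
- ball_1_center (a point): Centre of one of the six white ceramic grinding balls in the tray, 28 mm in diameter, 43 g, smooth and slippery.
- ball_2_center (a point): Centre of one of the six white ceramic grinding balls in the tray, 28 mm in diameter, 43 g, smooth and slippery.
- ball_3_center (a point): Centre of one of the six white ceramic grinding balls in the tray, 28 mm in diameter, 43 g, smooth and slippery.
- ball_4_center (a point): Centre of one of the six white ceramic grinding balls in the tray, 28 mm in diameter, 43 g, smooth and slippery.
- ball_5_center (a point): Centre of one of the six white ceramic grinding balls in the tray, 28 mm in diameter, 43 g, smooth and slippery.

How it is judged:
By the outcome, as a careful person would: the job done as asked, in the order asked, and still so for the second after the job is handed in, with the robot touching nothing.
It also fails if it takes over 72 s, if anything falls off the work surface, if the arm or the gripper's body presses on something with over 40 N, if the wrist force passes 120 N, or if a joint passes its speed limit or range.

### The arm

A 6-joint arm with a two-finger parallel gripper is mounted at the origin on a cart in front of the work surface, level with it; the furniture and walls round the work are solid. World frame = base frame: x ahead of the robot, y to its left, z up, the work surface at z = 0. Lengths are in mm, angles in rad, forces in N, time in s.
With the tool pointing down it reaches from about 425 to 1125 mm from the base axis. Payload 14.9 kg.
Tool frame: the origin (TCP) lies at the very end of the fingers, on their centre line; the grasp point (between the pads) lies 19 mm behind it; z points along the fingers, x is the direction in which the jaws open and shut, and the axes are right-handed (so a half turn about z gives the same grasp; the last joint's range is limited). The gripper opens to 91 mm and grips with 3 to 60 N. Pads are 32 mm wide; open, the fingers measure 118 mm over their backs; the gripper's body (76 mm by 178 mm) begins 60 mm behind the grasp point.
Start: joints at [1.213, 0.379, 1.734, -0, 1.028, -0.033], TCP at [223.391, 663.411, 213.932] pointing down, gripper open.
Joint ranges: [-2.77, 2.77], [-0.74, 2.19], [0, 2.66], [-1.06, 4.2], [0.31, 2.87], [-3.08, 3.08]. Speed limits (rad/s): [1.89, 1.89, 2.39, 3.14, 3.14, 3.14].

### API

Orientations are given as a rotation vector (axis times angle).
In Python, from rig import bot gives the robot as it stands. The module is installed in compiled form; this text tells all that it offers.
- The arm moves only by the tool carry_out, never from a script. Its argument "series" is a list of rows, each an object with "gripper": the opening, from 0 (shut) to 1 (fully open); "translation": the shift along the tool's x, y, z in m, a list of three; "delta_rot": the turn, a rotation vector about the tool's x, y, z in rad, a list of three. In form: [{"gripper": gripper, "translation": [x, y, z], "delta_rot": [ax, ay, az]}, ...]. A call has 1 to 8 rows; each row is the pose to reach, as a shift and turn from the pose commanded when the call began, along the tool's axes at that moment; what a row does not reach only later rows make up. A row lasts 1/8 s, in which the tool goes at most 62.5 mm and 10.7 degrees, less where a joint would pass 70% of its speed; a pose out of reach is approached as far as the arm can. A call with a gripper value outside its range is refused whole. The fingers move at their own pace and stop on an object; "grip_force" is the grip in N (left out, the last holds). Time passes only in rows, so rows that repeat a pose let the fingers close. It gives the time, the measured TCP pose, the force and the opening at its end, in the units of the state.
- bot.get_state(): the state, without advancing time (a new reading comes with each control period).
- bot.snapshot(name): name is "scene" or "top" or "wrist"; returns a dict with "image" (420x560x3 uint8, red, green, blue), "K" (3x3 intrinsics, pixels), "rvec" (rotation vector, rad) and "tvec" (3), from world to camera coordinates, as OpenCV has them. Camera axes: x right, y down, z forward; pixel columns grow to the right and rows downward; lengths in mm; the calibration is good to about 2 mm. A picture is of the moment at which its call begins. There is no depth.
- bot.finish_job(): hands the job in, once; it reports no verdict.
The state is a dict: "time_s": time; "joint_pos": joint angles; "dq": joint speeds; "joint_torque": joint torques, N m; "ee_pos": TCP position; "eef_rot": TCP orientation; "ft_force": force on the tool from outside, world axes, zero at the start; "ft_torque": the same for the moment, N m; "opening": opening from 0.0 (shut) to 1.0 (fully open).
Only numpy, scipy, OpenCV 4.12 (cv2) and the standard library are available. Lean on these libraries where they do the work, as an engineer would, in place of code of your own. Each camera call takes 0.05 s, during which the arm holds its last target.

## Working session

There is one attempt and no reset: what is moved stays moved. The work goes in short steps, Python scripts to look and compute and a tool call to move; the robot and the scene stay as the last step left them, time stands still between calls to the robot, and variables do not carry over. Pictures are saved under pics/ and viewed, and the job is handed in when it is done.

Besides the shell and the picture viewer there is one more tool, called after "Request:" as name([rows], argument=value, ...), one row to a line, values as JSON. carry_out: Moves the arm, as the interface text tells. Its arguments: {"type":"object","properties":{"series":{"type":"array"},"grip_force":{"type":"number"}},"required":["series"]}

```bash
mkdir -p pics; cat > h.py <<'E'
import numpy as np, cv2, os
from rig import bot
from scipy.spatial.transform import Rotation as R
def snap(name,fn=None):
    s=bot.snapshot(name)
    if fn:
        cv2.imwrite('pics/'+fn,s['image'][:,:,::-1]); np.savez('pics/'+fn+'.npz',**s)
    return s
def load(fn): return dict(np.load('pics/'+fn+'.npz'))
def ray(s,uv,z):
    M=R.from_rotvec(np.ravel(s['rvec'])).as_matrix(); t=np.ravel(s['tvec'])
    c=-M.T@t; d=M.T@np.linalg.inv(s['K'])@np.array([uv[0],uv[1],1.0])
    return c+d*(z-c[2])/d[2]
def proj(s,p):
    M=R.from_rotvec(np.ravel(s['rvec'])).as_matrix(); q=s['K']@(M@np.array(p,float)+np.ravel(s['tvec'])); return q[:2]/q[2]
def st():
    s=bot.get_state(); print('t',round(s['time_s'],2),'pos',np.round(s['ee_pos'],1),'q',np.round(s['joint_pos'],3),'F',np.round(s['ft_force'],1),'op',round(s['opening'],3)); print(np.round(R.from_rotvec(s['eef_rot']).as_matrix(),3)); return s
E
python3 - <<'E'
from h import *
st()
for n in ['scene','top','wrist']:
    s=snap(n,n+'0.png'); M=R.from_rotvec(np.ravel(s['rvec'])).as_matrix(); print(n,-M.T@np.ravel(s['tvec']),s['K'][0,0])
E
```

```text
t 0.0 pos [223.3 663.  213.3] q [ 1.213  0.379  1.735  0.     1.028 -0.033] F [ 0.  -0.7 -0.3] op 0.999
[[ 0.319  0.948 -0.   ]
 [ 0.948 -0.319 -0.001]
 [-0.001 -0.    -1.   ]]
scene [-201.35625642 -923.90334491 1111.36295635] 499.5185936330756
top [ 472.60902494  -17.38350359 1428.39780965] 391.6236905146373
wrist [143.48710637 690.96225441 384.7634992 ] 303.60690329910307
```

View pics/scene0.png

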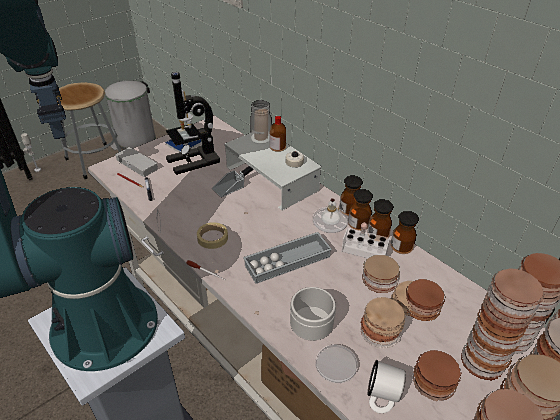

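View pics/top0.png

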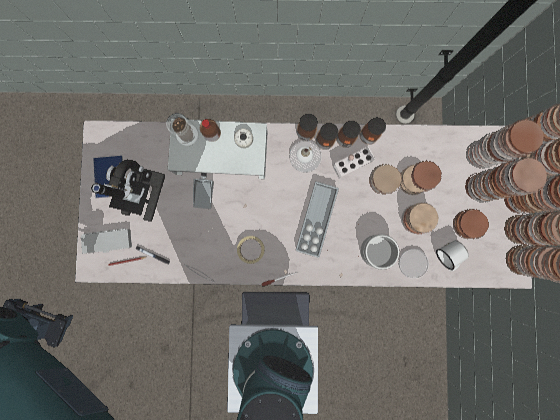

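View pics/wrist0.png

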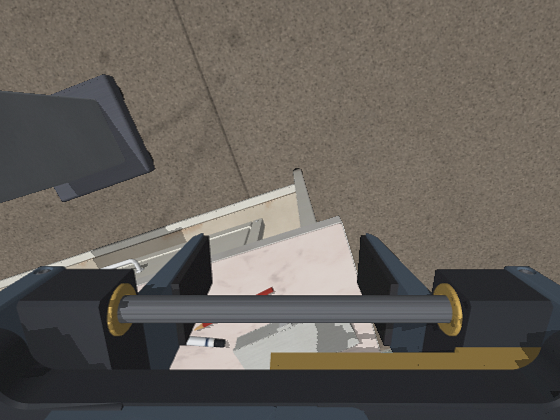

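```bash
python3 - <<'E'
from h import *
s=load('top0.png');im=s['image'][:,:,::-1]
cv2.imwrite('pics/a.png',cv2.resize(im[110:250,160:260],None,fx=4,fy=4,interpolation=cv2.INTER_CUBIC))
cv2.imwrite('pics/b.png',cv2.resize(im[165:290,280:430],None,fx=4.5,fy=4.5,interpolation=cv2.INTER_CUBIC))
s=load('scene0.png');im=s['image'][:,:,::-1]
cv2.imwrite('pics/c.png',cv2.resize(im[110:250,140:330],None,fx=4,fy=4,interpolation=cv2.INTER_CUBIC))
E
```

```text
(no output)
```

View pics/a.png

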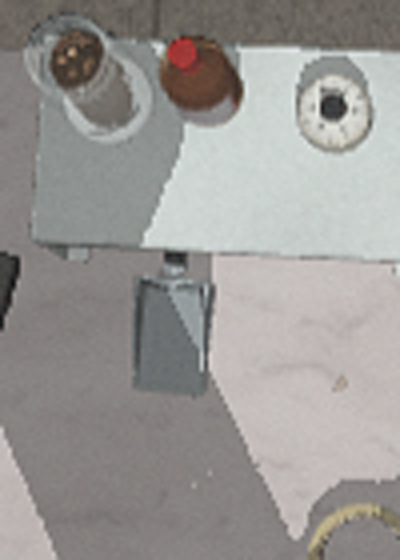

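View pics/b.png

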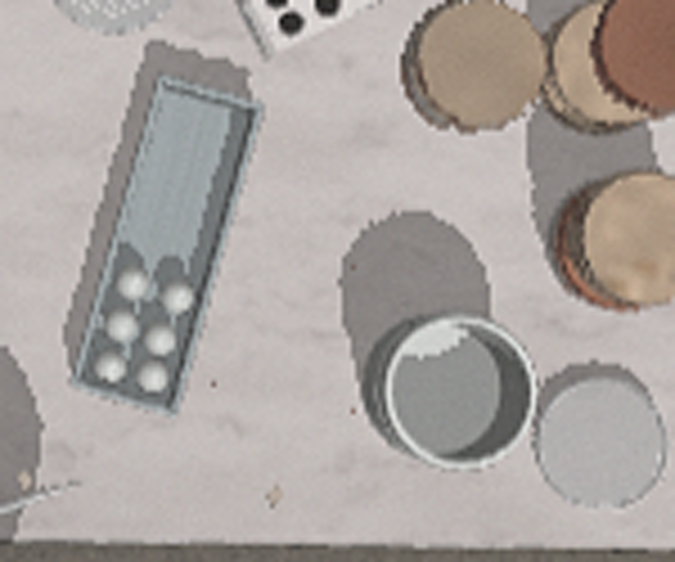

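View pics/c.png

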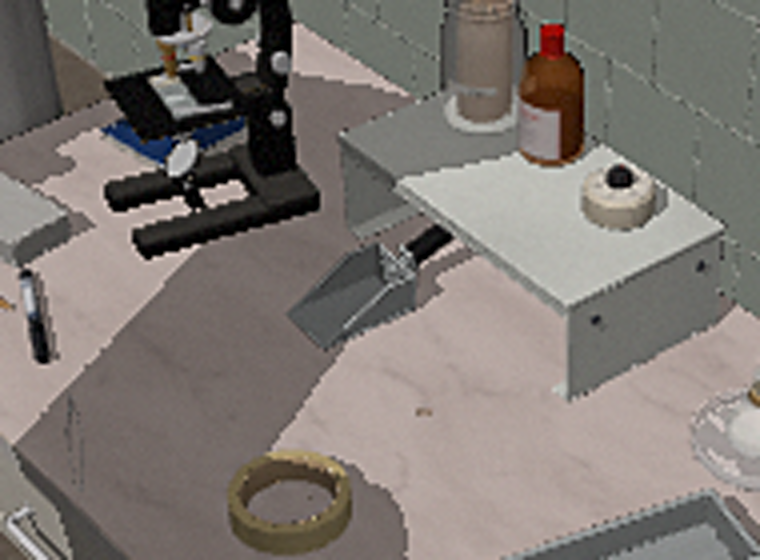

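```bash
python3 - <<'E'
from h import *
s=load('top0.png');c=load('scene0.png')
a=lambda u,v:((u+.5)/4-.5+160,(v+.5)/4-.5+110)
b=lambda u,v:((u+.5)/4.5-.5+280,(v+.5)/4.5-.5+165)
cc=lambda u,v:((u+.5)/4-.5+140,(v+.5)/4-.5+110)
P=lambda n,p,z,S=s:print(n,np.round(ray(S,p,z),1))
P('lipL',a(132,388),1);P('lipR',a(208,393),1)
P('backL',a(137,283),36);P('backR',a(213,285),36)
P('S lipL',cc(288,313),1,c);P('S lipR',cc(325,349),1,c)
P('S back R top',cc(418,282),36,c);P('S backL top',cc(381,243),36,c)
P('shelf R',a(395,262),108);P('shelf L',a(32,242),108)
P('S shelf frontR',cc(568,305),108,c)
P('grip at shelf',a(173,262),40)
for n,p in dict(tNL=(74,380),tNR=(174,411),tFL=(160,79),tFR=(261,104)).items(): P(n,b(*p),36)
for n,p in dict(b0=(110,367),b1=(153,377),b2=(122,326),b3=(159,340),b4=(133,284),b5=(178,298)).items(): P(n,b(*p),18)
P('jar',b(460,391),88)
P('lid',b(600,440),14)
P('tape',a(368,555),25)
E
```

```text
lipL [573.9 303.1   1. ]
lipR [570.2 233.5   1. ]
backL [665.8 293.7  36. ]
backR [664.9 225.4  36. ]
S lipL [577.4 296.    1. ]
S lipR [571.3 232.6   1. ]
S back R top [666.4 217.7  36. ]
S backL top [678.1 285.9  36. ]
shelf R [676.7  58.5 108. ]
shelf L [689.9 368.2 108. ]
S shelf frontR [681.1  35.7 108. ]
grip at shelf [684.6 261.1  40. ]
tNL [425.9 -75.2  36. ]
tNR [ 402.8 -153.8   36. ]
tFL [ 665.  -141.2   36. ]
tFR [ 646.  -221.6   36. ]
b0 [ 435.9 -104.5   18. ]
b1 [ 428.5 -138.7   18. ]
b2 [ 468.6 -113.8   18. ]
b3 [ 457.9 -143.3   18. ]
b4 [ 502.2 -122.3   18. ]
b5 [ 491.5 -158.3   18. ]
jar [ 423.3 -364.6   88. ]
lid [ 383.4 -494.7   14. ]
tape [425.8  82.7  25. ]
```

```bash
cat >> h.py <<'E'
def rel(targets, frm=None):
    """targets: list of (pos, Rmat or None); prints tool-frame shift (m) & rotvec"""
    s=bot.get_state(); M=R.from_rotvec(s['eef_rot']).as_matrix(); p=np.array(s['ee_pos'])
    if frm is not None: p,M=frm
    for q,T in targets:
        d=M.T@(np.array(q)-p)/1000
        r=np.zeros(3) if T is None else R.from_matrix(M.T@T).as_rotvec()
        print('tr',np.round(d,4).tolist(),'rot',np.round(r,3).tolist(),' rows~',max(np.linalg.norm(d)/.0625,np.degrees(np.linalg.norm(r))/10.7).round(1))
def frame(yaw,tilt=0):
    """tool with y axis at world yaw (deg) , z down; tilt deg: tilts so that z leans toward +y dir"""
    y=np.radians(yaw); Y=np.array([np.cos(y),np.sin(y),0]); Z0=np.array([0,0,-1.]); t=np.radians(tilt)
    Z=np.cos(t)*Z0+np.sin(t)*Y; Yt=np.cos(t)*Y-np.sin(t)*Z0; X=np.cross(Yt,Z)
    return np.c_[X,Yt,Z]
E
python3 - <<'E'
from h import *
rel([((350,350,280),frame(-4.8)),((615,262,230),frame(-4.8)),((615,262,120),frame(-4.8))])
s=load('top0.png')
for u,v,z in [(165,180,100),(165,180,200),(158,215,30),(110,215,30)]: print(ray(s,(u,v),z))
E
```

```text
tr [-0.2564, 0.22, -0.0664] rot [-0.0, 0.001, -0.241]  rows~ 5.5
tr [-0.2552, 0.4993, -0.0164] rot [-0.0, 0.001, -0.241]  rows~ 9.0
tr [-0.2551, 0.4993, 0.0936] rot [-0.0, 0.001, -0.241]  rows~ 9.1
[656.9260335  378.30655367 100.        ]
[643.05089706 348.51953849 200.        ]
[540.10931796 419.69455127  30.        ]
[537.81549234 591.70561721  30.        ]
```

```bash
python3 - <<'E'
from h import *
s=load('top0.png');im=s['image'][:,:,::-1]
cv2.imwrite('pics/d.png',cv2.resize(im[140:240,80:220],None,fx=5,fy=5,interpolation=cv2.INTER_CUBIC))
s=load('scene0.png');im=s['image'][:,:,::-1]
cv2.imwrite('pics/e.png',cv2.resize(im[60:200,140:260],None,fx=4,fy=4,interpolation=cv2.INTER_CUBIC))
E
```

```text
(no output)
```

View pics/d.png

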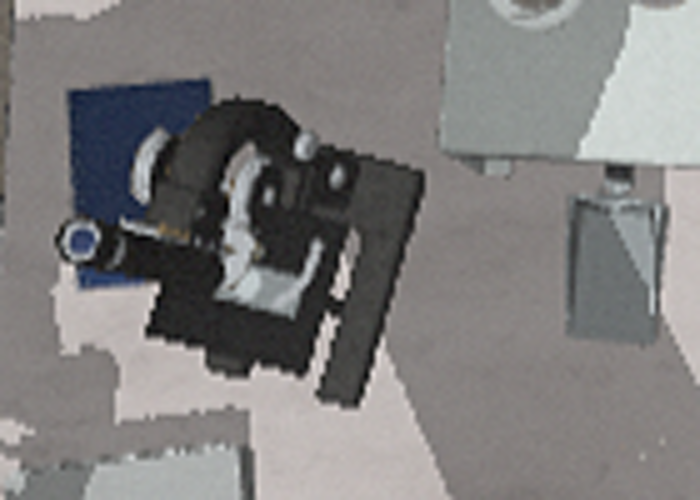

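View pics/e.png

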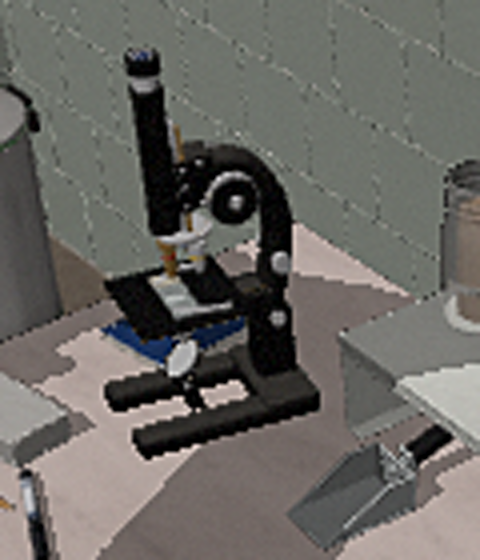

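Request:
carry_out([
  {"gripper": 1, "translation": [-0.256, 0.22, -0.066], "delta_rot": [0, 0, -0.24]},
  {"gripper": 1, "translation": [-0.256, 0.22, -0.066], "delta_rot": [0, 0, -0.24]},
  {"gripper": 1, "translation": [-0.256, 0.22, -0.066], "delta_rot": [0, 0, -0.24]},
  {"gripper": 1, "translation": [-0.256, 0.22, -0.066], "delta_rot": [0, 0, -0.24]},
  {"gripper": 1, "translation": [-0.256, 0.22, -0.066], "delta_rot": [0, 0, -0.24]},
  {"gripper": 1, "translation": [-0.256, 0.22, -0.066], "delta_rot": [0, 0, -0.24]},
])

```text
time_s: 0.9
ee_pos: [350.8, 348.3, 280.5]
eef_rot: [2.315, 2.124, 0.001]
ft_force: [0.6, 1.3, 0.2]
opening: 1.0
```

```bash
python3 - <<'E'
from h import *
st(); rel([((540,265,150),frame(-4.8)),((540,265,90),None),((619,262,90),frame(-4.8))])
E
```

```text
t 0.9 pos [350.8 348.3 280.5] q [ 0.735 -0.037  2.095 -0.     1.083 -0.75 ] F [0.6 1.3 0.2] op 1.0
[[ 0.086  0.996  0.001]
 [ 0.996 -0.086  0.   ]
 [ 0.     0.001 -1.   ]]
tr [-0.0668, 0.1956, 0.1306] rot [0.001, -0.0, -0.002]  rows~ 3.9
tr [-0.0668, 0.1956, 0.1906] rot [0.0, 0.0, 0.0]  rows~ 4.5
tr [-0.063, 0.2745, 0.1906] rot [0.001, -0.0, -0.002]  rows~ 5.4
```

Request:
carry_out([
  {"gripper": 1, "translation": [-0.067, 0.196, 0.13], "delta_rot": [0, 0, 0]},
  {"gripper": 1, "translation": [-0.067, 0.196, 0.13], "delta_rot": [0, 0, 0]},
  {"gripper": 1, "translation": [-0.067, 0.196, 0.16], "delta_rot": [0, 0, 0]},
  {"gripper": 1, "translation": [-0.067, 0.196, 0.16], "delta_rot": [0, 0, 0]},
  {"gripper": 1, "translation": [-0.067, 0.196, 0.16], "delta_rot": [0, 0, 0]},
])

```text
time_s: 1.52
ee_pos: [540.3, 265.4, 116.9]
eef_rot: [-2.315, -2.122, 0.006]
ft_force: [0.1, 0.7, 0.6]
opening: 1.002
```

```bash
python3 - <<'E'
from h import *
snap('wrist','w1.png');st()
E
```

```text
t 1.57 pos [540.3 265.8 117.4] q [ 0.419  0.361  1.973 -0.     0.811 -1.066] F [-1.3 -1.3  1. ] op 0.996
[[ 0.086  0.996 -0.003]
 [ 0.996 -0.086 -0.001]
 [-0.002 -0.003 -1.   ]]
```

View pics/w1.png

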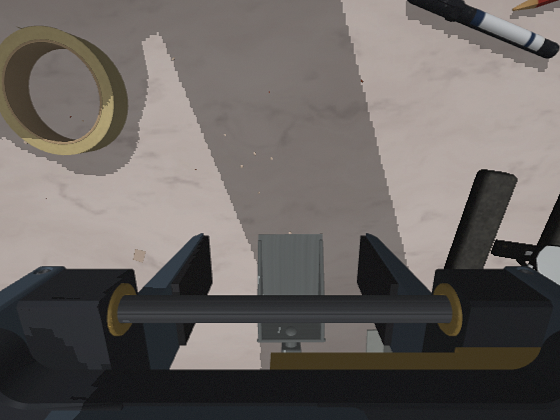

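```bash
python3 - <<'E'
from h import *
s=load('w1.png')
print(ray(s,(259,234),1),ray(s,(323,234),1)); print(ray(s,(258,340),36),ray(s,(327,340),36))
for p in [(210,236),(360,236)]: print(ray(s,p,117))
rel([((619,263,117),frame(-4.0)),((619,263,4),frame(-4.))])
E
```

```text
[568.09909996 238.1060486    1.        ] [573.68539369 302.87039591   1.        ]
[667.84744156 228.81050297  36.        ] [673.77054894 297.76991457  36.        ]
[521.96943296 222.67158873 117.        ]
[529.79703262 313.42679917 117.        ]
tr [0.004, 0.0787, 0.0002] rot [-0.003, 0.002, -0.017]  rows~ 1.3
tr [0.0042, 0.079, 0.1132] rot [-0.003, 0.002, -0.017]  rows~ 2.2
```

Request:
carry_out([
  {"gripper": 1, "translation": [0.005, 0.079, 0.0], "delta_rot": [0, 0, 0]},
  {"gripper": 1, "translation": [0.005, 0.079, 0.0], "delta_rot": [0, 0, 0]},
  {"gripper": 1, "translation": [0.005, 0.079, 0.06], "delta_rot": [0, 0, 0]},
  {"gripper": 1, "translation": [0.005, 0.079, 0.113], "delta_rot": [0, 0, 0]},
  {"gripper": 1, "translation": [0.005, 0.079, 0.113], "delta_rot": [0, 0, 0]},
])

```text
time_s: 2.2
ee_pos: [616.5, 265.5, 4.9]
eef_rot: [-2.312, -2.125, 0.007]
ft_force: [-0.4, -0.5, 0.2]
opening: 0.999
```

```bash
python3 - <<'E'
from h import *
snap('wrist','w2.png');st()
E
```

```text
t 2.25 pos [617.9 266.    7.3] q [ 0.372  0.618  1.831  0.     0.695 -1.115] F [-0.6 -0.3  0.6] op 1.001
[[ 0.084  0.996 -0.002]
 [ 0.996 -0.084 -0.001]
 [-0.001 -0.002 -1.   ]]
```

View pics/w2.png

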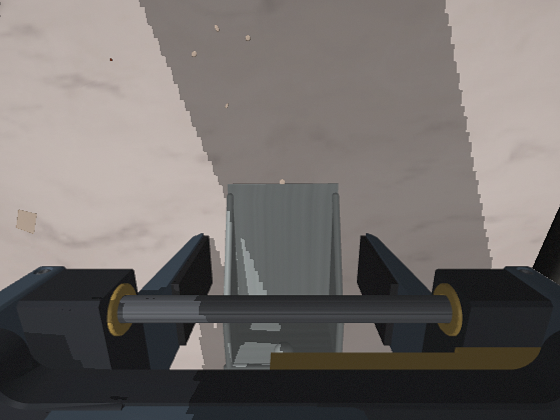

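Request:
carry_out([
  {"gripper": 0.5, "translation": [0, 0, 0], "delta_rot": [0, 0, 0]},
  {"gripper": 0.5, "translation": [0, 0, 0], "delta_rot": [0, 0, 0]},
  {"gripper": 0.5, "translation": [0, 0, 0], "delta_rot": [0, 0, 0]},
  {"gripper": 0.5, "translation": [0, 0, 0], "delta_rot": [0, 0, 0]},
], grip_force=30)

```text
time_s: 2.75
ee_pos: [619.5, 265.8, 8.3]
eef_rot: [2.314, 2.125, 0.002]
ft_force: [-3.3, -0.3, 12.0]
opening: 0.707
```

```bash
python3 - <<'E'
from h import *
st()
E
```

```text
t 2.75 pos [619.5 265.8   8.3] q [ 0.371  0.617  1.83   0.     0.694 -1.115] F [-3.3 -0.3 12. ] op 0.707
[[ 0.085  0.996  0.001]
 [ 0.996 -0.085  0.001]
 [ 0.001  0.001 -1.   ]]
```

Request:
carry_out([
  {"gripper": 0.5, "translation": [0, 0, -0.01], "delta_rot": [0, 0, 0]},
  {"gripper": 0.5, "translation": [0, -0.05, -0.012], "delta_rot": [0, 0, 0]},
  {"gripper": 0.5, "translation": [0, -0.1, -0.012], "delta_rot": [0, 0, 0]},
  {"gripper": 0.5, "translation": [0, -0.14, -0.012], "delta_rot": [0, 0, 0]},
  {"gripper": 0.5, "translation": [-0.05, -0.14, -0.012], "delta_rot": [0, 0, 0]},
  {"gripper": 0.5, "translation": [-0.08, -0.14, -0.012], "delta_rot": [0, 0, 0]},
  {"gripper": 0.5, "translation": [-0.08, -0.14, -0.012], "delta_rot": [0, 0, 0]},
])

```text
time_s: 3.62
ee_pos: [472.4, 196.3, 19.5]
eef_rot: [-2.316, -2.123, 0.0]
ft_force: [0.8, 0.2, -1.8]
opening: 0.711
```

```bash
python3 - <<'E'
from h import *
snap('scene','s1.png');st()
E
```

```text
t 3.67 pos [473.  197.3  19.5] q [ 0.35   0.42   2.159  0.     0.562 -1.135] F [ 0.8 -0.7 -1. ] op 0.716
[[ 0.086  0.996  0.001]
 [ 0.996 -0.086  0.   ]
 [ 0.     0.001 -1.   ]]
```

View pics/s1.png

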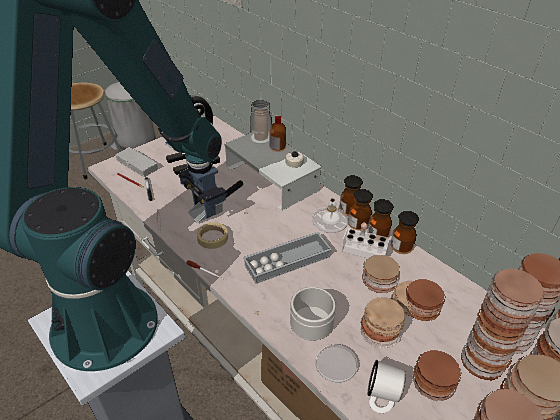

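Request:
carry_out([
  {"gripper": 0.5, "translation": [0, 0, 0.009], "delta_rot": [0, 0, 0]},
  {"gripper": 0.5, "translation": [0, 0, 0.0115], "delta_rot": [0, 0, 0]},
  {"gripper": 0.5, "translation": [0, 0, 0.0115], "delta_rot": [0, 0, 0]},
  {"gripper": 1, "translation": [0, 0, 0.011], "delta_rot": [0, 0, 0]},
  {"gripper": 1, "translation": [0, 0, 0.011], "delta_rot": [0, 0, 0]},
  {"gripper": 1, "translation": [0, 0, 0.011], "delta_rot": [0, 0, 0]},
  {"gripper": 1, "translation": [0, 0, -0.04], "delta_rot": [0, 0, 0]},
  {"gripper": 1, "translation": [0, 0, -0.1], "delta_rot": [0, 0, 0]},
])

```text
time_s: 4.68
ee_pos: [471.8, 197.4, 119.3]
eef_rot: [-2.313, -2.125, 0.004]
ft_force: [1.0, 0.7, 0.3]
opening: 0.999
```

```bash
python3 - <<'E'
from h import *
snap('wrist','w3.png');st()
E
```

```text
t 4.72 pos [475.6 198.9 127. ] q [ 0.351  0.219  2.147  0.     0.769 -1.135] F [8.7 4.  7.4] op 0.999
[[ 0.085  0.996  0.006]
 [ 0.996 -0.085  0.002]
 [ 0.003  0.006 -1.   ]]
```

View pics/w3.png

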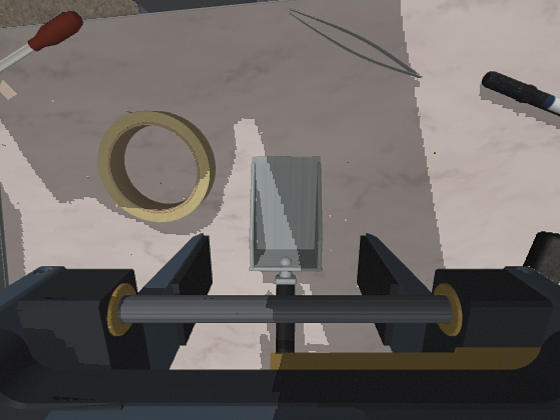

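```bash
python3 - <<'E'
from h import *
D=[(.379,1.735,699.6,213.3),(-.037,2.095,494.3,280.5),(.361,1.973,602.1,117.4),(.617,1.83,674.1,8.3),(.42,2.159,512.5,19.5),(.219,2.147,515.5,127.)]
A=[];b=[]
for a,c,r,z in D:
    f=a+c
    # unknown r0,h,L2,e2(perp),L3,e3
    A.append([1,0,np.sin(a),np.sin(f),np.cos(f)]);b.append(r)
    A.append([0,1,np.cos(a),np.cos(f),-np.sin(f)]);b.append(z)
x,res,_,sv=np.linalg.lstsq(np.array(A),np.array(b),rcond=None); print(x,np.array(A)@x-b)
s=load('w3.png')
print('lip',ray(s,(253,156),1),ray(s,(320,156),1)); print('back',ray(s,(250,269),36),ray(s,(321,269),36)); print('grip',ray(s,(285,325),50))
snap('top','t3.png')
E
```

```text
[  1.41820368  48.64740751 548.4581186  601.91686254  39.14556924] [-0.21525705  0.25391095  0.38470571 -0.15210241  0.94038804 -0.00245929
 -0.15457588  0.16221025  0.49652064 -0.08753114 -1.45178146 -0.17402837]
lip [421.55740947 172.90795586   1.        ] [426.89902456 236.13641431   1.        ]
back [521.45462837 162.02786163  36.        ] [527.04483316 228.1838487   36.        ]
grip [575.22862822 190.33378046  50.        ]
```

```bash
python3 - <<'E'
from h import *
s=load('top0.png');s3=load('t3.png');im=s3['image'][:,:,::-1]
cv2.imwrite('pics/f.png',cv2.resize(im[130:280,180:300],None,fx=5,fy=4,interpolation=cv2.INTER_CUBIC))
E
```

```text
(no output)
```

View pics/f.png

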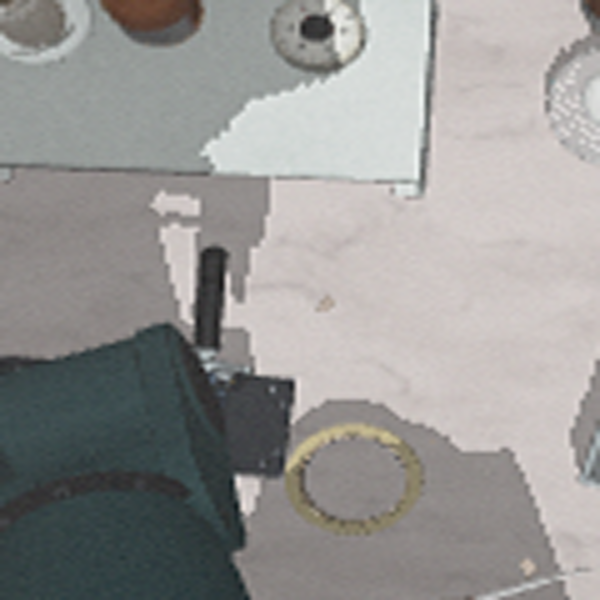

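```bash
cat > kin.py <<'E'
import numpy as np
from scipy.spatial.transform import Rotation as R
from scipy.optimize import least_squares
P=[0.0,49.0,549.,602.,39.]; LO=np.array([-2.77,-.74,0,-1.06,.31,-3.08]);HI=np.array([2.77,2.19,2.66,4.2,2.87,3.08])
S4=1
def fk(q,Lw=290):
    Rz=lambda a:R.from_euler('z',a).as_matrix(); Ry=lambda a:R.from_euler('y',a).as_matrix()
    A=Rz(q[0]); p=np.array([0,0,P[1]+Lw])
    A=A@Ry(q[1]); p=p+A@[0,0,P[2]]
    A=A@Ry(q[2]); p=p+A@[P[4],0,P[3]]
    A=A@Rz(S4*q[3])@Ry(q[4]); p=p+A@[0,0,Lw]
    A=A@Rz(q[5]+np.pi)
    return p,A
def ik(p,M,q0,Lw=290):
    f=lambda q:(lambda a:np.r_[(a[0]-p)/300,R.from_matrix(a[1].T@M).as_rotvec()])(fk(q,Lw))
    r=least_squares(f,np.clip(q0,LO+1e-3,HI-1e-3),bounds=(LO,HI))
    return r.x,np.sqrt(2*r.cost)
def scoop_pose(yaw,pitch):
    """scoop rotation: yaw of grip dir, pitch lip-down (deg)"""
    return R.from_euler('ZY',[yaw,-pitch],degrees=True).as_matrix()
def toolR(Rs,lean):
    # lean: tool z in scoop = (sin lean,0,-cos lean); tool x = +y scoop, tool y = z cross x
    a=np.radians(lean); z=np.array([np.sin(a),0,-np.cos(a)]); x=np.array([0,1.,0]); y=np.cross(z,x)
    return Rs@np.c_[x,y,z]
def tcp_for(lip,yaw,pitch,lean,gx=105,gz=44.5,dep=14):
    Rs=scoop_pose(yaw,pitch); T=toolR(Rs,lean)
    g=np.array(lip)+Rs@[gx+50,0,gz]
    return g+T[:,2]*dep,T
E
python3 - <<'E'
from kin import *
import kin
p,A=fk([.351,.219,2.147,0,.769,-1.135]);print(p,np.round(A,2))
q0=np.array([-.3,.5,2,0,.8,-.3])
for S in (1,-1):
  kin.S4=S
  for Lw in (240,320):
   for lean in (0,18,-20):
    for yaw in (-41,-15,20,49):
     out=[];q=q0
     for pt in (-15,10,25,40,55):
        p,T=tcp_for((423,-365,105),yaw,pt,lean); q,e=ik(p,T,q,Lw); out.append('%.2f(q4 %.1f q5 %.1f)'%(e,q[3],q[4]))
     print(S,Lw,lean,yaw,out)
E
```

```text
[483.43272281 177.0147675  127.756363  ] [[ 0.08  1.    0.01]
 [ 1.   -0.08  0.  ]
 [ 0.    0.01 -1.  ]]
1 240 0 -41 ['0.00(q4 0.0 q5 1.2)', '0.00(q4 -0.0 q5 0.7)', '0.00(q4 -0.0 q5 0.5)', '0.10(q4 -0.0 q5 0.3)', '0.27(q4 -1.1 q5 0.3)']
1 240 0 -15 ['0.00(q4 -0.1 q5 1.1)', '0.00(q4 0.1 q5 0.7)', '0.00(q4 0.4 q5 0.5)', '0.00(q4 1.0 q5 0.4)', '0.16(q4 1.2 q5 0.4)']
1 240 0 20 ['0.00(q4 -0.2 q5 1.0)', '0.00(q4 0.2 q5 0.8)', '0.00(q4 0.6 q5 0.7)', '0.16(q4 0.7 q5 0.8)', '0.36(q4 0.9 q5 0.9)']
1 240 0 49 ['0.00(q4 -0.3 q5 0.9)', '0.01(q4 0.2 q5 0.8)', '0.21(q4 0.4 q5 0.9)', '0.41(q4 0.5 q5 1.0)', '0.59(q4 0.7 q5 1.2)']
1 240 18 -41 ['0.00(q4 -0.0 q5 0.8)', '0.00(q4 -0.0 q5 0.3)', '0.18(q4 -0.0 q5 0.3)', '0.33(q4 -1.1 q5 0.3)', '0.50(q4 -1.1 q5 0.3)']
1 240 18 -15 ['0.00(q4 0.0 q5 0.8)', '0.00(q4 0.5 q5 0.4)', '0.02(q4 1.2 q5 0.3)', '0.22(q4 1.2 q5 0.4)', '0.43(q4 1.3 q5 0.4)']
1 240 18 20 ['0.00(q4 0.1 q5 0.8)', '0.01(q4 0.7 q5 0.7)', '0.20(q4 0.8 q5 0.7)', '0.39(q4 0.9 q5 0.8)', '0.58(q4 1.1 q5 0.9)']
1 240 18 49 ['0.00(q4 0.1 q5 0.7)', '0.25(q4 0.4 q5 0.8)', '0.43(q4 0.6 q5 1.0)', '0.60
[... 4616 characters left out ...]
q5 0.8)', '0.64(q4 -1.0 q5 0.9)']
-1 320 18 49 ['0.00(q4 -0.1 q5 0.7)', '0.27(q4 -0.4 q5 0.8)', '0.47(q4 -0.5 q5 1.0)', '0.65(q4 -0.6 q5 1.1)', '0.82(q4 -0.8 q5 1.3)']
-1 320 -20 -41 ['0.00(q4 -0.0 q5 1.6)', '0.00(q4 -0.0 q5 1.2)', '0.00(q4 0.0 q5 0.9)', '0.00(q4 0.0 q5 0.6)', '0.02(q4 0.0 q5 0.3)']
-1 320 -20 -15 ['0.00(q4 0.2 q5 1.5)', '0.00(q4 0.1 q5 1.1)', '0.00(q4 -0.0 q5 0.9)', '0.00(q4 -0.3 q5 0.6)', '0.00(q4 -0.8 q5 0.5)']
-1 320 -20 20 ['0.00(q4 0.4 q5 1.4)', '0.00(q4 0.1 q5 1.0)', '0.00(q4 -0.1 q5 0.9)', '0.00(q4 -0.4 q5 0.8)', '0.14(q4 -0.6 q5 0.8)']
-1 320 -20 49 ['0.00(q4 0.6 q5 1.1)', '0.00(q4 0.2 q5 0.9)', '0.00(q4 -0.1 q5 0.9)', '0.19(q4 -0.2 q5 1.0)', '0.41(q4 -0.4 q5 1.1)']
```

```bash
cat >> h.py <<'E'
def tri(s1,u1,s2,u2):
    def pr(s,u):
        M=R.from_rotvec(np.ravel(s['rvec'])).as_matrix(); c=-M.T@np.ravel(s['tvec']); d=M.T@np.linalg.inv(s['K'])@np.array([*u,1.]); return c,d/np.linalg.norm(d)
    a,d=pr(s1,u1); b,e=pr(s2,u2)
    t=np.linalg.lstsq(np.c_[d,-e],b-a,rcond=None)[0]; P=a+t[0]*d; Q=b+t[1]*e
    return np.round((P+Q)/2,1),round(float(np.linalg.norm(P-Q)),1)
E
python3 - <<'E'
from h import *
a=load('top0.png');b=load('scene0.png')
for n,u,v in [('bot1',(308,120),(352,183)),('bot2',(327,131),(364,195)),('bot3',(350,127),(381,206)),('bot4',(375,124),(405,217)),('lamp',(305,153),(334,203)),('jarrim far-left..',(380,250),(313,301)),('petri1',(385,178),(381,263)),('petri2',(421,218),(384,313)),
 ('shelf FR',(263,176),(282,186))]:
    print(n,tri(a,u,b,v))
E
```

```text
bot1 (array([ 868.5, -107.6,  108.2]), 3.8)
bot2 (array([ 835.3, -177.4,  114.8]), 11.8)
bot3 (array([ 844.3, -250.7,  112.4]), 4.8)
bot4 (array([ 854.6, -335.1,  116.2]), 5.0)
lamp (array([ 769.6, -107.7,   73.9]), 18.8)
jarrim far-left.. (array([ 430.3, -361.2,   84. ]), 5.5)
petri1 (array([ 681. , -384.5,   71.7]), 8.1)
petri2 (array([ 542.9, -506.6,   76.6]), 9.0)
shelf FR (array([678.6,  39.4, 106. ]), 11.2)
```

```bash
python3 - <<'E'
from h import *
import kin
st()
lip=np.array([424.3,204.7,0])
p,T=kin.tcp_for(lip,-4.8,0,-20,dep=15)
print(p,np.round(T,3)); rel([(p-70*T[:,2],T),(p,T)])
E
```

```text
t 4.78 pos [475.7 198.9 124.3] q [ 0.351  0.223  2.148  0.     0.762 -1.135] F [ 0.3  1.1 -1. ] op 0.999
[[ 0.085  0.996  0.008]
 [ 0.996 -0.085  0.003]
 [ 0.003  0.007 -1.   ]]
[573.64408373 192.1592269   30.40461069] [[ 0.084  0.936 -0.341]
 [ 0.996 -0.079  0.029]
 [ 0.    -0.342 -0.94 ]]
tr [0.0015, 0.1219, 0.029] rot [0.356, -0.004, -0.0]  rows~ 2.0
tr [0.0013, 0.0975, 0.0946] rot [0.356, -0.004, -0.0]  rows~ 2.2
```

Request:
carry_out([
  {"gripper": 1, "translation": [0.001, 0.06, 0.01], "delta_rot": [0.18, 0, 0]},
  {"gripper": 1, "translation": [0.001, 0.122, 0.03], "delta_rot": [0.35, 0, 0]},
  {"gripper": 1, "translation": [0.001, 0.122, 0.03], "delta_rot": [0.35, 0, 0]},
  {"gripper": 1, "translation": [0.001, 0.122, 0.03], "delta_rot": [0.35, 0, 0]},
])

```text
time_s: 5.28
ee_pos: [593.6, 188.0, 87.5]
eef_rot: [-2.109, -1.936, 0.345]
ft_force: [-0.9, -0.2, -0.3]
opening: 0.996
```

```bash
python3 - <<'E'
from h import *
import kin
snap('wrist','w4.png');s=st()
p,T=kin.tcp_for([424.3,204.7,0],-4.8,0,-20,dep=15)
rel([(p,T)])
for Lw in (200,250,300,350):
    print(Lw,kin.fk(s['joint_pos'],Lw)[0])
E
```

```text
t 5.33 pos [593.1 188.3  88.6] q [ 0.225  0.565  1.757  0.114  1.157 -1.325] F [ 0.3 -0.4 -0.1] op 1.003
[[ 0.085  0.936 -0.342]
 [ 0.996 -0.08   0.029]
 [-0.    -0.343 -0.939]]
tr [0.0022, 0.0015, 0.0615] rot [-0.001, 0.0, -0.001]  rows~ 1.0
200 [621.1422435  163.49048155  85.63608699]
250 [604.03855836 164.92188924  88.67424049]
300 [586.93487323 166.35329693  91.71239399]
350 [569.83118809 167.78470462  94.75054749]
```

View pics/w4.png

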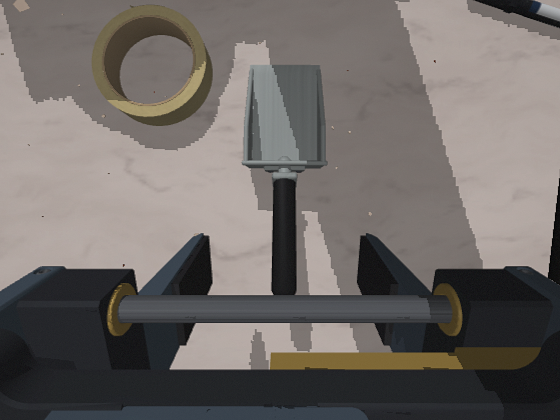

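Request:
carry_out([
  {"gripper": 1, "translation": [0.002, 0.002, 0.04], "delta_rot": [0, 0, 0]},
  {"gripper": 1, "translation": [0.002, 0.002, 0.061], "delta_rot": [0, 0, 0]},
  {"gripper": 1, "translation": [0.002, 0.002, 0.061], "delta_rot": [0, 0, 0]},
  {"gripper": 0.3, "translation": [0.002, 0.002, 0.061], "delta_rot": [0, 0, 0]},
  {"gripper": 0.1, "translation": [0.002, 0.002, 0.061], "delta_rot": [0, 0, 0]},
  {"gripper": 0.1, "translation": [0.002, 0.002, 0.061], "delta_rot": [0, 0, 0]},
  {"gripper": 0.1, "translation": [0.002, 0.002, 0.061], "delta_rot": [0, 0, 0]},
  {"gripper": 0.1, "translation": [0.002, 0.002, 0.061], "delta_rot": [0, 0, 0]},
], grip_force=50)

```text
time_s: 6.32
ee_pos: [575.6, 191.9, 31.0]
eef_rot: [-2.109, -1.938, 0.343]
ft_force: [0.2, 0.3, 0.3]
opening: 0.48
```

```bash
python3 - <<'E'
from h import *
import kin
s=st()
for S in(1,-1):
    kin.S4=S; print(kin.fk(s['joint_pos'],267)[0],np.round(kin.fk(s['joint_pos'],267)[1],3))
E
```

```text
t 6.33 pos [575.6 191.9  31. ] q [ 0.236  0.628  1.791  0.124  1.059 -1.33 ] F [0.2 0.3 0.3] op 0.48
[[ 0.085  0.936 -0.342]
 [ 0.996 -0.08   0.029]
 [-0.    -0.343 -0.939]]
[581.12298049 169.0927495   32.10836876] [[ 0.085  0.936 -0.342]
 [ 0.996 -0.08   0.029]
 [-0.    -0.343 -0.939]]
[594.57517972 113.03376508  32.10836876] [[-0.097  0.952 -0.291]
 [ 0.982  0.045 -0.181]
 [-0.159 -0.304 -0.939]]
```

Request:
carry_out([
  {"gripper": 0, "translation": [0, 0, 0], "delta_rot": [0, 0, 0]},
  {"gripper": 0, "translation": [0, 0, 0], "delta_rot": [0, 0, 0]},
  {"gripper": 0, "translation": [0, 0, 0], "delta_rot": [0, 0, 0]},
  {"gripper": 0, "translation": [0, 0, 0], "delta_rot": [0, 0, 0]},
  {"gripper": 0, "translation": [0, 0, 0], "delta_rot": [0, 0, 0]},
  {"gripper": 0, "translation": [0, 0, 0], "delta_rot": [0, 0, 0]},
], grip_force=55)

```text
time_s: 7.08
ee_pos: [575.5, 191.9, 30.9]
eef_rot: [-2.109, -1.938, 0.343]
ft_force: [0.1, 0.1, -0.2]
opening: 0.194
```

```bash
python3 - <<'E'
from h import *
s=st(); snap('wrist','w5.png')
E
```

```text
t 7.08 pos [575.5 191.9  30.9] q [ 0.236  0.628  1.791  0.124  1.059 -1.33 ] F [ 0.1  0.1 -0.2] op 0.194
[[ 0.085  0.936 -0.342]
 [ 0.996 -0.08   0.029]
 [-0.    -0.343 -0.939]]
```

View pics/w5.png

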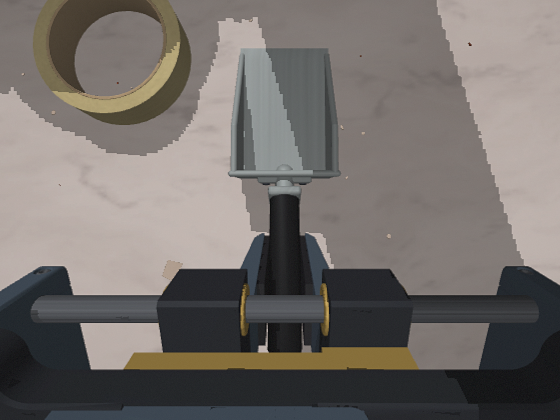

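```bash
cat >> kin.py <<'E'
LAT=23
_fk0=fk
def fk(q,Lw=267):
    p,A=_fk0(q,Lw); return p+np.array([-np.sin(q[0]),np.cos(q[0]),0])*LAT,A
def ik(p,M,q0,Lw=267):
    f=lambda q:(lambda a:np.r_[(a[0]-p)/300,R.from_matrix(a[1].T@M).as_rotvec()])(fk(q,Lw))
    r=least_squares(f,np.clip(q0,LO+1e-3,HI-1e-3),bounds=(LO,HI))
    return r.x,np.sqrt(2*r.cost)
# scoop-in-tool: TCP at scoop coords C, tool R = Rs@TL
C=np.array([101.7,0,30.9])
def pose(lip,yaw,pitch,lean=-20):
    Rs=scoop_pose(yaw,pitch); T=toolR(Rs,lean)
    return np.array(lip)+Rs@(C-np.array([-50,0,0])),T
E
python3 - <<'E'
from h import *
import kin
s=load('w5.png');st_=bot.get_state()
print(kin.fk(st_['joint_pos']))
a=ray(s,(240,48),1);b=ray(s,(328,48),1);print(a,b,(a+b)/2)
t=load('top0.png')
# tray refine: corners by contour of rim
im=t['image']; 
cv2.imwrite('pics/g.png',cv2.resize(im[165:270,285:345,::-1],None,fx=8,fy=8,interpolation=cv2.INTER_CUBIC)[:800,:])
E
```

```text
(array([575.67857581, 191.46524243,  32.03248121]), array([[ 8.46590989e-02,  9.35985835e-01, -3.41706530e-01],
       [ 9.96409974e-01, -7.95371171e-02,  2.90001937e-02],
       [-3.45818219e-05, -3.42934925e-01, -9.39359162e-01]]))
[421.36594588 172.87596878   1.        ] [426.83772187 238.1395981    1.        ] [424.10183388 205.50778344   1.        ]
```

```bash
python3 - <<'E'
import cv2
i=cv2.imread('pics/g.png'); print(i.shape); cv2.imwrite('pics/g2.png',cv2.resize(i,None,fx=.72,fy=.72))
E
```

```text
(800, 480, 3)
```

View pics/g2.png

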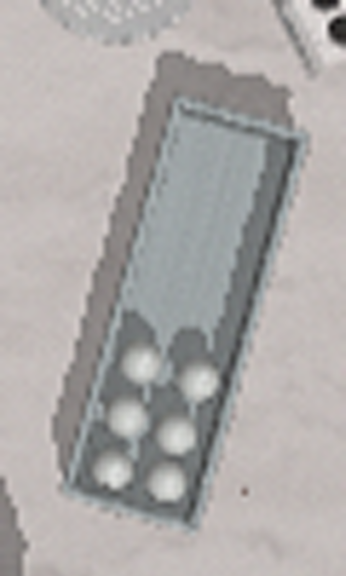

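```bash
cat >> kin.py <<'E'
TC=np.array([534.9,-148.0,0]);TY=-15.5
def tray(x,y=0,z=0): return TC+R.from_euler('z',TY,degrees=True).as_matrix()@np.array([x,y,z])
E
python3 - <<'E'
from h import *
import kin
s=bot.get_state()
p0,T0=kin.pose((424.3,204.7,110),-4.8,0); p1,T1=kin.pose(kin.tray(-10,0,110),kin.TY,0)
rel([(p0,T0),(p1,T1)]); print(p1)
q=s['joint_pos']
for lx,z,pt in [(-10,110,0),(0,60,20),(-10,8,20),(-40,4,15),(-80,4,5),(-122,4,0),(-122,30,-15),(-122,120,-15)]:
    p,T=kin.pose(kin.tray(lx,0,z),kin.TY,pt); q,e=kin.ik(p,T,q); print(lx,z,pt,np.round(p),np.round(q,2),round(e,3))
for pt in (-15,0,20,40,55):
    p,T=kin.pose((425,-365,105),-20,pt); q,e=kin.ik(p,T,q); print('jar',pt,np.round(p),np.round(q,2),round(e,3))
E
```

```text
tr [0.0001, -0.0378, -0.1033] rot [-0.001, -0.0, -0.001]  rows~ 1.8
tr [-0.3683, 0.0821, -0.147] rot [-0.001, 0.064, 0.175]  rows~ 6.5
[ 671.44643522 -185.86767789  140.9       ]
-10 110 0 [ 671. -186.  141.] [-0.3   0.61  1.57 -0.01  1.32 -1.6 ] 0.0
0 60 20 [ 662. -183.  141.] [-0.3   0.45  1.79 -0.    0.9  -1.6 ] 0.0
-10 8 20 [ 652. -181.   89.] [-0.3   0.5   1.82 -0.    0.82 -1.6 ] 0.0
-40 4 15 [ 630. -174.   73.] [-0.3   0.53  1.82 -0.    0.88 -1.6 ] 0.0
-80 4 5 [ 601. -166.   48.] [-0.3   0.59  1.79 -0.01  1.02 -1.6 ] 0.0
-122 4 0 [ 564. -156.   35.] [-0.3   0.61  1.83 -0.01  1.06 -1.6 ] 0.0
-122 30 -15 [ 566. -157.   21.] [-0.3   0.75  1.68 -0.02  1.33 -1.59] 0.0
-122 120 -15 [ 566. -157.  111.] [-0.3   0.62  1.68 -0.02  1.45 -1.59] 0.0
jar -15 [ 570. -418.   96.] [-0.61  0.79  1.41 -0.15  1.54 -1.78] 0.0
jar 0 [ 568. -417.  136.] [-0.63  0.62  1.56 -0.1   1.3  -1.81] 0.0
jar 20 [ 549. -410.  186.] [-0.68  0.39  1.78 -0.    0.97 -1.9 ] 0.0
jar 40 [ 516. -398.  226.] [-0.75  0.17  2.01  0.22  0.64 -2.13] 0.0
jar 55 [ 483. -386.  247.] [-0.83  0.04  2.19  0.66  0.44 -2.59] 0.0
```

Request:
carry_out([
  {"gripper": 0, "translation": [0, -0.021, -0.056], "delta_rot": [0, 0, 0]},
  {"gripper": 0, "translation": [0, -0.038, -0.103], "delta_rot": [0, 0, 0]},
  {"gripper": 0, "translation": [-0.06, -0.018, -0.11], "delta_rot": [0, 0.01, 0.03]},
  {"gripper": 0, "translation": [-0.12, 0.0, -0.118], "delta_rot": [0, 0.02, 0.06]},
  {"gripper": 0, "translation": [-0.18, 0.022, -0.125], "delta_rot": [0, 0.03, 0.09]},
  {"gripper": 0, "translation": [-0.24, 0.042, -0.132], "delta_rot": [0, 0.043, 0.117]},
  {"gripper": 0, "translation": [-0.3, 0.062, -0.14], "delta_rot": [0, 0.053, 0.146]},
  {"gripper": 0, "translation": [-0.35, 0.077, -0.145], "delta_rot": [0, 0.061, 0.166]},
])

```text
time_s: 8.12
ee_pos: [667.8, -169.3, 140.7]
eef_rot: [-2.26, -1.733, 0.306]
ft_force: [0.3, 0.9, -1.2]
opening: 0.191
```

Request:
carry_out([
  {"gripper": 0, "translation": [-0.018, 0.005, -0.002], "delta_rot": [0, 0.003, 0.009]},
  {"gripper": 0, "translation": [-0.018, 0.005, -0.002], "delta_rot": [0, 0.003, 0.009]},
  {"gripper": 0, "translation": [-0.018, 0.005, -0.002], "delta_rot": [0, 0.003, 0.009]},
  {"gripper": 0, "translation": [-0.018, 0.005, -0.002], "delta_rot": [0, 0.003, 0.009]},
])

```text
time_s: 8.62
ee_pos: [668.0, -184.5, 141.0]
eef_rot: [-2.265, -1.724, 0.305]
ft_force: [0.4, 0.5, -1.0]
opening: 0.194
```

```bash
python3 - <<'E'
from h import *
s=st(); snap('wrist','w6.png')
E
```

```text
t 8.62 pos [ 668.  -184.5  141. ] q [-0.299  0.603  1.575 -0.01   1.314 -1.596] F [ 0.4  0.5 -1. ] op 0.194
[[ 0.266  0.905 -0.331]
 [ 0.964 -0.25   0.092]
 [ 0.    -0.343 -0.939]]
```

View pics/w6.png

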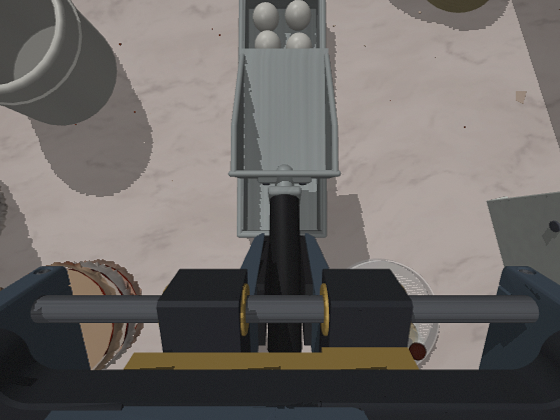

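```bash
python3 - <<'E'
from h import *
im=load('w6.png')['image'][:,:,::-1]
cv2.imwrite('pics/i.png',np.hstack([cv2.resize(im[0:60,225:345],None,fx=6,fy=6,interpolation=cv2.INTER_CUBIC)]))
cv2.imwrite('pics/j.png',np.hstack([cv2.resize(im[170:245,225:345],None,fx=6,fy=6,interpolation=cv2.INTER_CUBIC)]))
E
```

```text
(no output)
```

View pics/i.png

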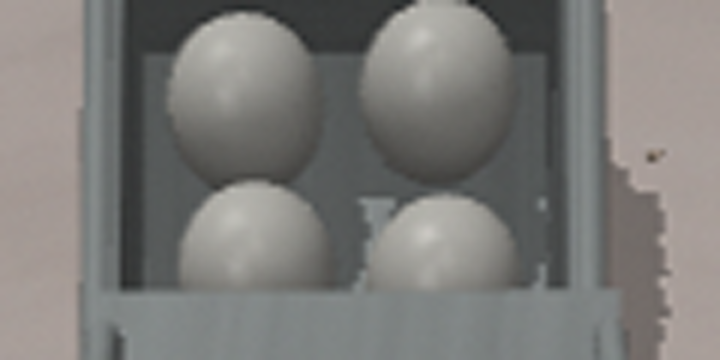

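View pics/j.png

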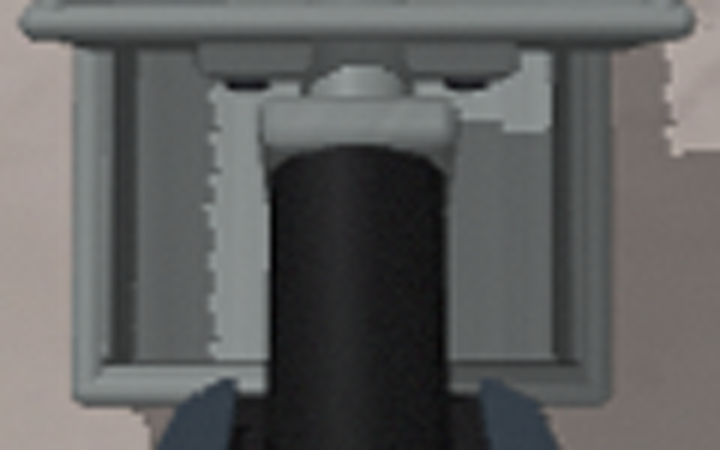

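```bash
python3 - <<'E'
from h import *
import kin
s=load('w6.png'); g=bot.get_state()
L0,R0=ray(s,(239.1,2),34),ray(s,(325.7,2),34);L1,R1=ray(s,(237.2,232),34),ray(s,(326.9,232),34)
print(L0,R0,L1,R1,np.linalg.norm(L0-R0),np.linalg.norm(L1-R1))
m0,m1=(L0+R0)/2,(L1+R1)/2; d=m1-m0; yaw=np.degrees(np.arctan2(d[1],d[0])); print('mid',m0,m1,'yaw',yaw)
E1=ray(s,(282,237.5),34); print('far end',E1)
l,r=ray(s,(240.5,48.3),111),ray(s,(328,48.3),111); print('lip meas',l,r,(l+r)/2,np.linalg.norm(l-r))
T=R.from_rotvec(g['eef_rot']).as_matrix(); Rs=T@np.linalg.inv(kin.toolR(np.eye(3),-20)); lip=np.array(g['ee_pos'])-Rs@(kin.C+[50,0,0]); print('lip model',lip,'yaw',np.degrees(np.arctan2(Rs[1,0],Rs[0,0])))
u=d/np.linalg.norm(d); print('center wrist', E1-u*126.5, 'lateral of top-center vs wrist line', np.cross(u,kin.TC-m0)[2])
for i in [(242,103),(438,92)]: print('ball',ray(s,(i[0]/6+225,i[1]/6),18))
E
```

```text
[ 418.95795289 -161.97762785   34.        ] [442.17265224 -77.42640215  34.        ] [ 642.83800648 -223.97180838   34.        ] [ 666.13270875 -139.53064052   34.        ] 87.68028303363906 87.59539932668025
mid [ 430.56530256 -119.702015     34.        ] [ 654.48535761 -181.75122445   34.        ] yaw -15.488281329445197
far end [ 659.6320737  -183.22994563   34.        ]
lip meas [ 513.08308234 -174.43765496  111.        ] [ 530.34916489 -111.6139957   111.        ] [ 521.71612362 -143.02582533  111.        ] 65.15312555477226
lip model [ 521.80451232 -144.2567679   110.27280348] yaw -15.453385517199342
center wrist [ 537.72590967 -149.44922374   34.        ] lateral of top-center vs wrist line 0.5913248709992409
ball [ 430.1327225  -138.50997692   18.        ]
ball [ 437.40051204 -104.44133876   18.        ]
```

```bash
sed -i 's/^TC=.*/TC=np.array([537.0,-149.25,0]);TY=-15.49/' kin.py; python3 - <<'E'
from h import *
import kin
Y=-.7
f=lambda x,z,pt:kin.pose(kin.tray(x,Y,z),kin.TY,pt)
rel([f(-6,60,12),f(-6,30,12),f(-8,7,12),f(-8,4.5,12)])
E
```

```text
tr [-0.0015, 0.0068, 0.018] rot [-0.21, -0.0, 0.001]  rows~ 1.1
tr [-0.0016, 0.0171, 0.0462] rot [-0.21, -0.0, 0.001]  rows~ 1.1
tr [-0.0016, 0.0231, 0.0685] rot [-0.21, -0.0, 0.001]  rows~ 1.2
tr [-0.0016, 0.024, 0.0708] rot [-0.21, -0.0, 0.001]  rows~ 1.2
```

Request:
carry_out([
  {"gripper": 0, "translation": [-0.0015, 0.007, 0.018], "delta_rot": [-0.21, 0, 0]},
  {"gripper": 0, "translation": [-0.0015, 0.007, 0.018], "delta_rot": [-0.21, 0, 0]},
  {"gripper": 0, "translation": [-0.0015, 0.017, 0.046], "delta_rot": [-0.21, 0, 0]},
  {"gripper": 0, "translation": [-0.0015, 0.023, 0.064], "delta_rot": [-0.21, 0, 0]},
  {"gripper": 0, "translation": [-0.0015, 0.023, 0.064], "delta_rot": [-0.21, 0, 0]},
])

```text
time_s: 9.3
ee_pos: [666.6, -186.8, 71.6]
eef_rot: [-2.407, -1.83, 0.132]
ft_force: [0.2, 0.5, -0.9]
opening: 0.195
```

```bash
cat >> h.py <<'E'
def lipnow():
    import kin
    g=bot.get_state(); T=R.from_rotvec(g['eef_rot']).as_matrix(); Rs=T@np.linalg.inv(kin.toolR(np.eye(3),-20)); lip=np.array(g['ee_pos'])-Rs@(kin.C+[50,0,0])
    tl=R.from_euler('z',-kin.TY,degrees=True).apply(lip-kin.TC)
    print('lip world',np.round(lip,1),'tray',np.round(tl,1),'yaw',np.degrees(np.arctan2(Rs[1,0],Rs[0,0])).round(2),'pitch',np.degrees(np.arcsin(Rs[2,0])).round(2),'F',np.round(g['ft_force'],1),'t',g['time_s'],'op',round(g['opening'],3))
E
python3 - <<'E'
from h import *
lipnow(); snap('wrist','w7.png')
import kin
Y=-.7
f=lambda x,z,pt:kin.pose(kin.tray(x,Y,z),kin.TY,pt)
rel([f(-8,6.5,12),f(-8,4.5,12),f(-8,4.3,7),f(-20,4.2,7),f(-35,4.2,6)])
E
```

```text
lip world [ 529.6 -148.8   10.5] tray [-7.3 -1.5 10.5] yaw -15.53 pitch 11.75 F [ 0.2  0.5 -0.9] t 9.3 op 0.195
tr [0.001, -0.0011, 0.0046] rot [-0.002, -0.0, -0.001]  rows~ 0.1
tr [0.001, -0.0008, 0.0066] rot [-0.002, -0.0, -0.001]  rows~ 0.1
tr [0.001, 0.0058, 0.0186] rot [0.085, -0.0, -0.001]  rows~ 0.5
tr [0.001, -0.006, 0.0204] rot [0.085, -0.0, -0.001]  rows~ 0.5
tr [0.001, -0.0197, 0.025] rot [0.102, -0.0, -0.001]  rows~ 0.5
```

View pics/w7.png

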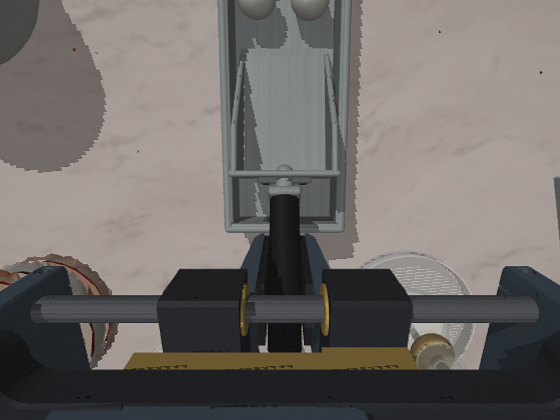

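Request:
carry_out([
  {"gripper": 0, "translation": [0, -0.001, 0.0045], "delta_rot": [0, 0, 0]},
  {"gripper": 0, "translation": [0, -0.001, 0.0065], "delta_rot": [0, 0, 0]},
  {"gripper": 0, "translation": [0, -0.001, 0.0065], "delta_rot": [0, 0, 0]},
])

```text
time_s: 9.72
ee_pos: [665.5, -186.8, 66.8]
eef_rot: [-2.41, -1.832, 0.128]
ft_force: [-0.6, -0.3, -1.8]
opening: 0.192
```

```bash
python3 - <<'E'
from h import *
lipnow()
import kin
Y=-1.5
f=lambda x,z,pt:kin.pose(kin.tray(x,Y,z),kin.TY,pt)
rel([f(-8,4.3,9),f(-8,4.3,6),f(-20,4.2,6),f(-35,4.2,5),f(-50,4.2,5)])
E
```

```text
lip world [ 528.7 -148.7    5.1] tray [-8.1 -1.7  5.1] yaw -15.54 pitch 11.98 F [-0.6 -0.3 -1.8] t 9.725 op 0.192
tr [0.0003, 0.0043, 0.0077] rot [0.052, -0.0, -0.001]  rows~ 0.3
tr [0.0003, 0.008, 0.015] rot [0.104, -0.0, -0.001]  rows~ 0.6
tr [0.0003, -0.0039, 0.0167] rot [0.104, -0.0, -0.001]  rows~ 0.6
tr [0.0003, -0.0176, 0.0213] rot [0.122, -0.0, -0.001]  rows~ 0.7
tr [0.0003, -0.0325, 0.0234] rot [0.122, -0.0, -0.001]  rows~ 0.7
```

Request:
carry_out([
  {"gripper": 0, "translation": [0, 0.004, 0.0077], "delta_rot": [0.052, 0, 0]},
  {"gripper": 0, "translation": [0, 0.008, 0.015], "delta_rot": [0.104, 0, 0]},
  {"gripper": 0, "translation": [0, 0.002, 0.016], "delta_rot": [0.104, 0, 0]},
  {"gripper": 0, "translation": [0, -0.004, 0.017], "delta_rot": [0.104, 0, 0]},
  {"gripper": 0, "translation": [0, -0.011, 0.0192], "delta_rot": [0.113, 0, 0]},
  {"gripper": 0, "translation": [0, -0.0176, 0.0215], "delta_rot": [0.122, 0, 0]},
])

```text
time_s: 10.48
ee_pos: [645.0, -181.1, 48.0]
eef_rot: [-2.328, -1.769, 0.233]
ft_force: [1.1, -0.0, 1.0]
opening: 0.196
```

```bash
python3 - <<'E'
from h import *
lipnow();snap('wrist','w8.png')
import kin
Y=-1.5
f=lambda x,z,pt:kin.pose(kin.tray(x,Y,z),kin.TY,pt)
rel([f(x,4.0,p) for x,p in [(-45,5),(-55,5),(-65,5),(-75,5),(-85,5),(-95,4),(-105,4),(-112,4),(-117,4),(-120,4)]])
E
```

```text
lip world [ 502.  -141.3    4. ] tray [-35.8  -1.7   4. ] yaw -15.54 pitch 4.97 F [ 1.1 -0.   1. ] t 10.475 op 0.196
tr [0.0003, -0.0083, 0.0018] rot [-0.002, -0.0, -0.001]  rows~ 0.1
tr [0.0003, -0.018, 0.0045] rot [-0.002, -0.0, -0.001]  rows~ 0.3
tr [0.0003, -0.0276, 0.0071] rot [-0.002, -0.0, -0.001]  rows~ 0.5
tr [0.0003, -0.0373, 0.0097] rot [-0.002, -0.0, -0.001]  rows~ 0.6
tr [0.0002, -0.0469, 0.0123] rot [-0.002, -0.0, -0.001]  rows~ 0.8
tr [0.0002, -0.0552, 0.0172] rot [0.016, -0.0, -0.001]  rows~ 0.9
tr [0.0002, -0.0648, 0.0198] rot [0.016, -0.0, -0.001]  rows~ 1.1
tr [0.0002, -0.0716, 0.0216] rot [0.016, -0.0, -0.001]  rows~ 1.2
tr [0.0002, -0.0764, 0.0229] rot [0.016, -0.0, -0.001]  rows~ 1.3
tr [0.0002, -0.0793, 0.0237] rot [0.016, -0.0, -0.001]  rows~ 1.3
```

View pics/w8.png

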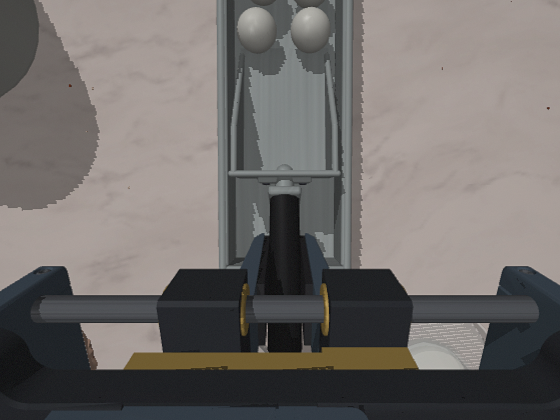

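Request:
carry_out([
  {"gripper": 0, "translation": [0, -0.0083, 0.0018], "delta_rot": [0, 0, 0]},
  {"gripper": 0, "translation": [0, -0.018, 0.0045], "delta_rot": [0, 0, 0]},
  {"gripper": 0, "translation": [0, -0.0276, 0.0071], "delta_rot": [0, 0, 0]},
  {"gripper": 0, "translation": [0, -0.0373, 0.0097], "delta_rot": [0, 0, 0]},
  {"gripper": 0, "translation": [0, -0.0469, 0.0123], "delta_rot": [0, 0, 0]},
])

```text
time_s: 11.15
ee_pos: [598.6, -168.2, 48.2]
eef_rot: [-2.328, -1.769, 0.233]
ft_force: [3.3, -1.3, -0.4]
opening: 0.192
```

```bash
python3 - <<'E'
from h import *
lipnow();snap('wrist','w9.png')
E
```

```text
lip world [ 455.6 -128.5    4.1] tray [-84.   -1.7   4.1] yaw -15.53 pitch 5.02 F [ 3.3 -1.3 -0.4] t 11.15 op 0.192
```

View pics/w9.png

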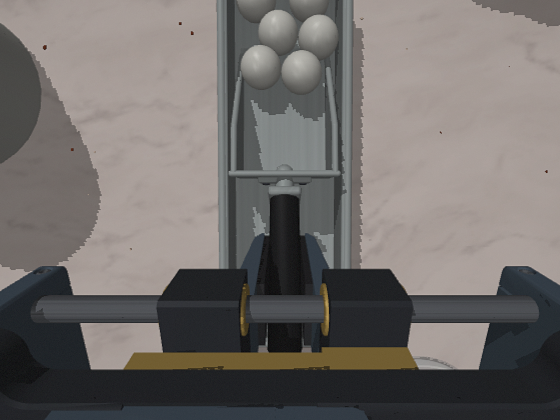

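Request:
carry_out([
  {"gripper": 0, "translation": [0, -0.0083, 0.0048], "delta_rot": [0.018, 0, 0]},
  {"gripper": 0, "translation": [0, -0.0179, 0.0074], "delta_rot": [0.018, 0, 0]},
  {"gripper": 0, "translation": [0, -0.0247, 0.0092], "delta_rot": [0.018, 0, 0]},
  {"gripper": 0, "translation": [0, -0.0295, 0.0105], "delta_rot": [0.018, 0, 0]},
  {"gripper": 0, "translation": [0, -0.0322, 0.0112], "delta_rot": [0.018, 0, 0]},
  {"gripper": 0, "translation": [0, -0.0322, 0.0112], "delta_rot": [0.018, 0, 0]},
])

```text
time_s: 11.95
ee_pos: [565.9, -159.1, 45.4]
eef_rot: [-2.315, -1.759, 0.249]
ft_force: [0.7, -0.7, -2.0]
opening: 0.193
```

```bash
python3 - <<'E'
from h import *
lipnow();snap('wrist','w10.png');s=snap('top','t10.png')
cv2.imwrite('pics/k.png',cv2.resize(s['image'][180:270,270:400,::-1],None,fx=5,fy=5,interpolation=cv2.INTER_CUBIC))
E
```

```text
lip world [ 422.1 -119.1    4.3] tray [-118.8   -1.7    4.3] yaw -15.53 pitch 3.91 F [ 0.7 -0.7 -2. ] t 11.95 op 0.193
```

View pics/w10.png

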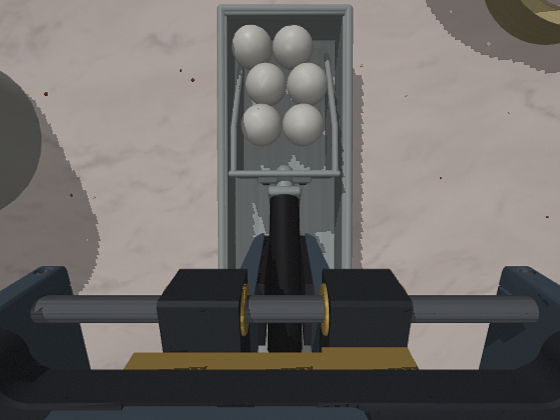

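View pics/k.png

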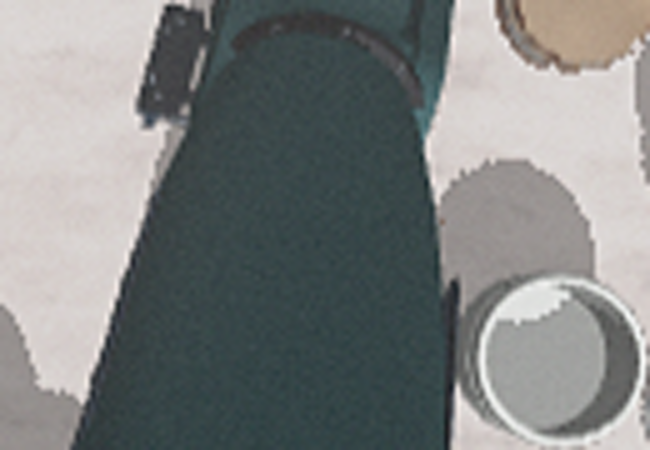

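```bash
python3 - <<'E'
from h import *
lipnow()
import kin
def heel(x,z,pt):  # heel position (scoop x=50) in tray
    a=np.radians(pt); return kin.pose(kin.tray(x-100*np.cos(a),-1.7,z-100*np.sin(a)),kin.TY,pt)
hx=-118.8+99.8
rel([heel(hx-1,4.5,p) for p in (2,0,-2,-4,-6,-8)])
rel([heel(hx,z,p) for z,p in ((8,-9),(16,-10),(28,-12),(40,-13),(60,-14),(90,-15),(130,-15))])
s=load('top0.png'); print(ray(s,(339,177),0),ray(s,(339,177),40),tri(s,(339,177),load('scene0.png'),(347,250)))
E
```

```text
lip world [ 422.1 -119.2    4.2] tray [-118.7   -1.7    4.2] yaw -15.53 pitch 3.9 F [ 0.3 -0.3 -1.1] t 12.05 op 0.195
tr [0.0001, 0.0023, 0.0078] rot [0.033, -0.0, -0.001]  rows~ 0.2
tr [0.0001, 0.0039, 0.0092] rot [0.068, -0.0, -0.001]  rows~ 0.4
tr [0.0001, 0.0054, 0.0107] rot [0.103, -0.0, -0.001]  rows~ 0.6
tr [0.0001, 0.0069, 0.0122] rot [0.138, -0.0, -0.001]  rows~ 0.7
tr [0.0001, 0.0083, 0.0138] rot [0.173, -0.0, -0.001]  rows~ 0.9
tr [0.0001, 0.0096, 0.0154] rot [0.208, -0.0, -0.001]  rows~ 1.1
tr [0.0001, 0.0103, 0.0126] rot [0.225, -0.0, -0.001]  rows~ 1.2
tr [0.0001, 0.0087, 0.0057] rot [0.243, -0.0, -0.001]  rows~ 1.3
tr [0.0001, 0.0066, -0.0041] rot [0.277, -0.0, -0.001]  rows~ 1.5
tr [0.0001, 0.0039, -0.0148] rot [0.295, -0.0, -0.001]  rows~ 1.6
tr [0.0001, -0.0011, -0.0331] rot [0.312, -0.0, -0.001]  rows~ 1.7
tr [0.0001, -0.0089, -0.061] rot [0.33, -0.0, -0.001]  rows~ 1.8
tr [0.0001, -0.0199, -0.0995] rot [0.33, -0.0, -0.001]  rows~ 1.8
[ 690.25326076 -231.88714192    0.        ] [ 684.15848144 -225.88031001   40.        ] (array([ 697.8, -238.4,    2.8]), 20.7)
```

Request:
carry_out([
  {"gripper": 0, "translation": [0, 0.002, 0.0044], "delta_rot": [0.034, 0, 0]},
  {"gripper": 0, "translation": [0, 0.0039, 0.009], "delta_rot": [0.068, 0, 0]},
  {"gripper": 0, "translation": [0, 0.0054, 0.0105], "delta_rot": [0.103, 0, 0]},
  {"gripper": 0, "translation": [0, 0.0069, 0.012], "delta_rot": [0.138, 0, 0]},
  {"gripper": 0, "translation": [0, 0.0083, 0.0136], "delta_rot": [0.173, 0, 0]},
  {"gripper": 0, "translation": [0, 0.0096, 0.0152], "delta_rot": [0.208, 0, 0]},
  {"gripper": 0, "translation": [0, 0.0096, 0.0152], "delta_rot": [0.208, 0, 0]},
  {"gripper": 0, "translation": [0, 0.0096, 0.0152], "delta_rot": [0.208, 0, 0]},
])

```text
time_s: 13.05
ee_pos: [571.1, -160.5, 28.3]
eef_rot: [-2.169, -1.648, 0.41]
ft_force: [-0.2, 0.3, -3.6]
opening: 0.197
```

```bash
python3 - <<'E'
from h import *
lipnow();snap('wrist','w11.png')
E
```

```text
lip world [ 422.2 -119.1   18.6] tray [-118.6   -1.6   18.6] yaw -15.53 pitch -7.95 F [-0.2  0.3 -3.6] t 13.05 op 0.197
```

View pics/w11.png

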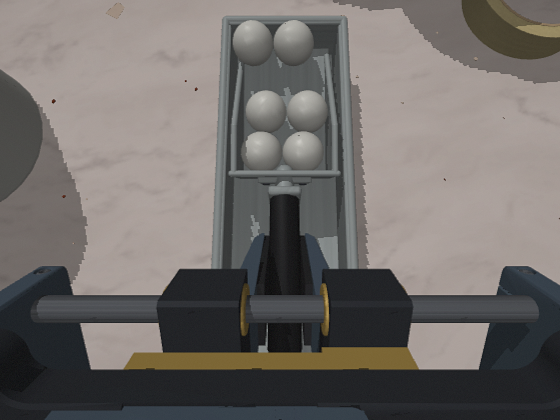

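Request:
carry_out([
  {"gripper": 0, "translation": [0, 0, 0], "delta_rot": [0, 0, 0]},
  {"gripper": 0, "translation": [0, 0, 0], "delta_rot": [0, 0, 0]},
])

```text
time_s: 13.35
ee_pos: [571.1, -160.5, 28.5]
eef_rot: [-2.169, -1.648, 0.41]
ft_force: [0.3, -0.1, -3.1]
opening: 0.195
```

```bash
python3 - <<'E'
from h import *
lipnow();s=snap('wrist','w12.png')
cv2.imwrite('pics/l.png',cv2.resize(s['image'][0:190,205:365,::-1],None,fx=3.1,fy=3.1,interpolation=cv2.INTER_CUBIC))
s=snap('scene','s12.png')
cv2.imwrite('pics/m.png',cv2.resize(s['image'][220:300,220:350,::-1],None,fx=5,fy=5,interpolation=cv2.INTER_CUBIC))
E
```

```text
lip world [ 422.3 -119.1   18.8] tray [-118.6   -1.6   18.8] yaw -15.53 pitch -7.95 F [ 0.3 -0.1 -3.1] t 13.35 op 0.195
```

View pics/l.png

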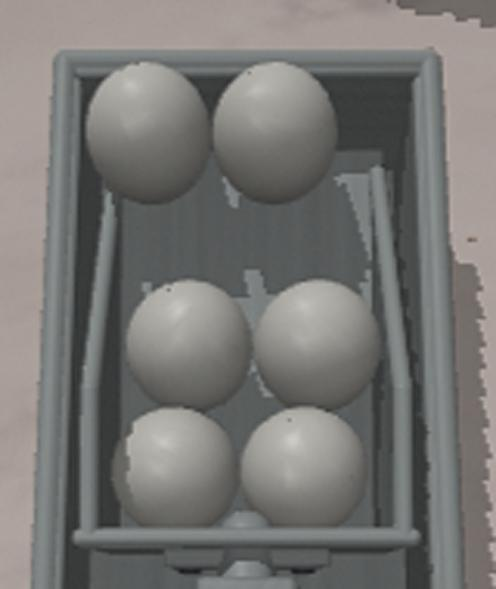

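View pics/m.png

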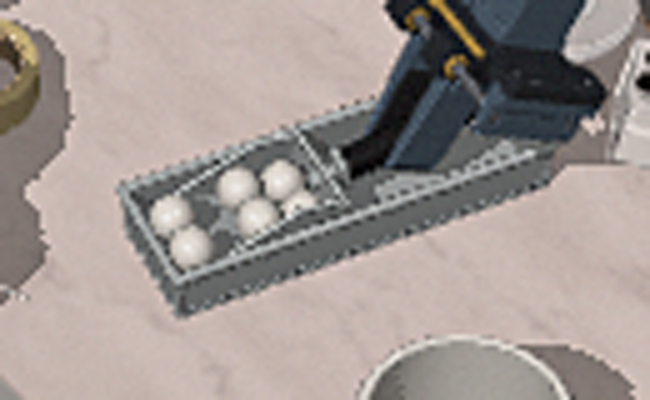

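```bash
python3 - <<'E'
from h import *
lipnow()
import kin
def heel(x,z,pt):
    a=np.radians(pt); return kin.pose(kin.tray(x-100*np.cos(a),-1.7,z-100*np.sin(a)),kin.TY,pt)
rel([heel(-19.5,5,p) for p in (-10,-12,-14)])
E
```

```text
lip world [ 422.3 -119.2   18.8] tray [-118.6   -1.6   18.8] yaw -15.53 pitch -7.95 F [ 0.4 -0.1 -3.9] t 13.45 op 0.194
tr [0.0001, 0.0017, 0.0013] rot [0.036, -0.0, -0.001]  rows~ 0.2
tr [0.0001, 0.0032, 0.0028] rot [0.071, -0.0, -0.001]  rows~ 0.4
tr [0.0001, 0.0047, 0.0042] rot [0.106, -0.0, -0.001]  rows~ 0.6
```

Request:
carry_out([
  {"gripper": 0, "translation": [0, 0.0017, 0.001], "delta_rot": [0.036, 0, 0]},
  {"gripper": 0, "translation": [0, 0.0032, 0.0025], "delta_rot": [0.071, 0, 0]},
  {"gripper": 0, "translation": [0, 0.0047, 0.004], "delta_rot": [0.106, 0, 0]},
  {"gripper": 0, "translation": [0, 0.0047, 0.004], "delta_rot": [0.106, 0, 0]},
  {"gripper": 0, "translation": [0, 0.0047, 0.004], "delta_rot": [0.106, 0, 0]},
])

```text
time_s: 14.08
ee_pos: [573.3, -161.1, 22.4]
eef_rot: [-2.091, -1.589, 0.486]
ft_force: [0.7, 0.3, -4.0]
opening: 0.2
```

```bash
python3 - <<'E'
from h import *
lipnow();s=snap('wrist','w13.png')
cv2.imwrite('pics/l.png',cv2.resize(s['image'][0:190,205:365,::-1],None,fx=3.1,fy=3.1,interpolation=cv2.INTER_CUBIC))
E
```

```text
lip world [ 424.3 -119.7   29.2] tray [-116.5   -1.6   29.2] yaw -15.53 pitch -14.03 F [ 0.7  0.3 -4. ] t 14.075 op 0.2
```

View pics/l.png

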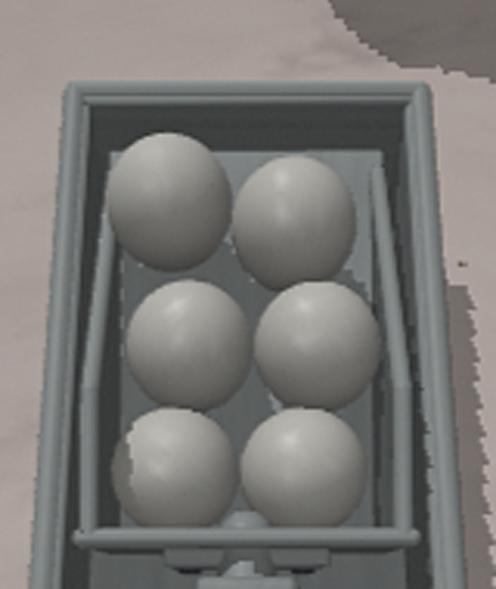

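```bash
python3 - <<'E'
from h import *
import kin
def heel(x,z,pt):
    a=np.radians(pt); return kin.pose(kin.tray(x-100*np.cos(a),-1.7,z-100*np.sin(a)),kin.TY,pt)
rel([heel(-17.5,z,p) for z,p in ((8,-15),(12,-17),(16,-18),(20,-19),(24,-20))])
E
```

```text
tr [0.0, 0.0008, -0.0028] rot [0.017, -0.001, -0.001]  rows~ 0.1
tr [0.0, 0.0002, -0.0048] rot [0.052, -0.001, -0.001]  rows~ 0.3
tr [0.0, -0.0013, -0.0074] rot [0.07, -0.001, -0.001]  rows~ 0.4
tr [0.0, -0.0027, -0.01] rot [0.087, -0.001, -0.001]  rows~ 0.5
tr [0.0, -0.0042, -0.0125] rot [0.104, -0.001, -0.001]  rows~ 0.6
```

Request:
carry_out([
  {"gripper": 0, "translation": [0, 0.0008, -0.0028], "delta_rot": [0.017, 0, 0]},
  {"gripper": 0, "translation": [0, 0.0002, -0.0048], "delta_rot": [0.052, 0, 0]},
  {"gripper": 0, "translation": [0, -0.0013, -0.0074], "delta_rot": [0.07, 0, 0]},
  {"gripper": 0, "translation": [0, -0.0027, -0.01], "delta_rot": [0.087, 0, 0]},
  {"gripper": 0, "translation": [0, -0.0042, -0.0125], "delta_rot": [0.104, 0, 0]},
  {"gripper": 0, "translation": [0, -0.0042, -0.0125], "delta_rot": [0.104, 0, 0]},
])

```text
time_s: 14.88
ee_pos: [576.9, -162.1, 35.4]
eef_rot: [-2.014, -1.531, 0.557]
ft_force: [0.1, -0.8, -4.3]
opening: 0.192
```

```bash
python3 - <<'E'
from h import *
lipnow();s=snap('wrist','w14.png')
cv2.imwrite('pics/l.png',cv2.resize(s['image'][0:190,205:365,::-1],None,fx=3.1,fy=3.1,interpolation=cv2.INTER_CUBIC))
import kin
def heel(x,z,pt):
    a=np.radians(pt); return kin.pose(kin.tray(x-100*np.cos(a),-1.7,z-100*np.sin(a)),kin.TY,pt)
rel([heel(-17.5,z,p) for z,p in ((40,-20),(70,-20),(100,-20))])
E
```

```text
lip world [ 429.4 -121.1   58.2] tray [-111.2   -1.6   58.2] yaw -15.53 pitch -19.99 F [ 0.1 -0.8 -4.3] t 14.875 op 0.192
tr [0.0001, -0.0104, -0.0122] rot [0.0, -0.001, -0.001]  rows~ 0.3
tr [0.0001, -0.0297, -0.0352] rot [0.0, -0.001, -0.001]  rows~ 0.7
tr [0.0001, -0.049, -0.0582] rot [0.0, -0.001, -0.001]  rows~ 1.2
```

View pics/l.png

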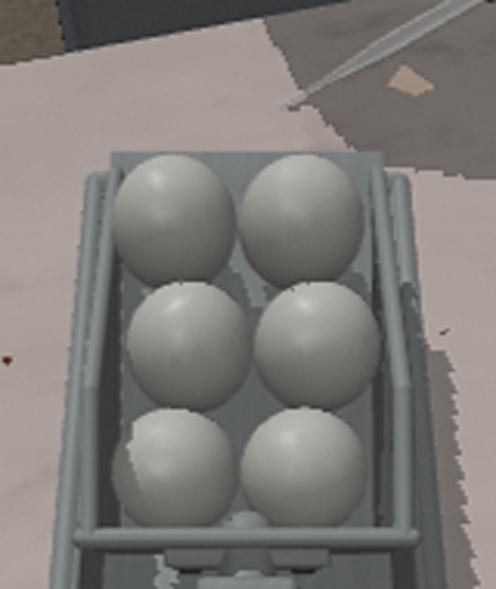

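Request:
carry_out([
  {"gripper": 0, "translation": [0, -0.0104, -0.0122], "delta_rot": [0, 0, 0]},
  {"gripper": 0, "translation": [0, -0.0297, -0.0352], "delta_rot": [0, 0, 0]},
  {"gripper": 0, "translation": [0, -0.049, -0.0582], "delta_rot": [0, 0, 0]},
  {"gripper": 0, "translation": [0, -0.065, -0.0775], "delta_rot": [0, 0, 0]},
  {"gripper": 0, "translation": [0, -0.071, -0.0845], "delta_rot": [0, 0, 0]},
  {"gripper": 0, "translation": [0, -0.071, -0.0845], "delta_rot": [0, 0, 0]},
])

```text
time_s: 15.68
ee_pos: [576.7, -162.1, 146.0]
eef_rot: [-2.014, -1.531, 0.556]
ft_force: [0.5, -0.3, -3.8]
opening: 0.196
```

```bash
python3 - <<'E'
from h import *
lipnow()
import kin
J=np.array([425,-366,0]); s=bot.get_state(); q=s['joint_pos']
T1=kin.pose(J+[10,-3,160],-20,-18)
rel([T1])
for pt,z in [(-18,160),(0,120),(20,105),(30,100),(45,98),(55,98)]:
    p,T=kin.pose(J+[10,-3,z],-20,pt); q,e=kin.ik(p,T,q); print(pt,np.round(p),np.round(q,2),round(e,4))
E
```

```text
lip world [ 429.2 -121.1  168.7] tray [-111.4   -1.7  168.7] yaw -15.53 pitch -19.95 F [ 0.5 -0.3 -3.8] t 15.675 op 0.196
tr [-0.2493, 0.0575, -0.0437] rot [-0.034, 0.049, 0.061]  rows~ 4.2
-18 [ 580. -422.  143.] [-0.6   0.78  1.35 -0.16  1.66 -1.79] 0.0
0 [ 578. -421.  151.] [-0.63  0.62  1.53 -0.1   1.33 -1.81] 0.0
20 [ 559. -414.  186.] [-0.67  0.41  1.75 -0.    0.98 -1.89] 0.0
30 [ 544. -409.  203.] [-0.7   0.3   1.87  0.08  0.8  -1.98] 0.0
45 [ 515. -398.  227.] [-0.76  0.15  2.06  0.33  0.55 -2.23] 0.0
55 [ 493. -390.  240.] [-0.82  0.07  2.17  0.67  0.43 -2.59] 0.0
```

Request:
carry_out([
  {"gripper": 0, "translation": [-0.0125, 0.0029, -0.0022], "delta_rot": [-0.002, 0.002, 0.003]},
  {"gripper": 0, "translation": [-0.0424, 0.0098, -0.0074], "delta_rot": [-0.006, 0.008, 0.01]},
  {"gripper": 0, "translation": [-0.0823, 0.019, -0.0144], "delta_rot": [-0.011, 0.016, 0.02]},
  {"gripper": 0, "translation": [-0.1247, 0.0288, -0.0219], "delta_rot": [-0.017, 0.025, 0.03]},
  {"gripper": 0, "translation": [-0.167, 0.0385, -0.0293], "delta_rot": [-0.023, 0.033, 0.041]},
  {"gripper": 0, "translation": [-0.2069, 0.0477, -0.0363], "delta_rot": [-0.028, 0.041, 0.051]},
  {"gripper": 0, "translation": [-0.2368, 0.0546, -0.0415], "delta_rot": [-0.032, 0.047, 0.058]},
  {"gripper": 0, "translation": [-0.2493, 0.0575, -0.0437], "delta_rot": [-0.034, 0.049, 0.061]},
])

```text
time_s: 16.68
ee_pos: [578.4, -423.6, 140.7]
eef_rot: [-2.091, -1.46, 0.504]
ft_force: [0.1, 0.3, -2.7]
opening: 0.196
```

Request:
carry_out([
  {"gripper": 0, "translation": [0, 0, 0], "delta_rot": [0, 0, 0]},
])

```text
time_s: 16.8
ee_pos: [578.8, -422.0, 141.2]
eef_rot: [-2.09, -1.461, 0.505]
ft_force: [-0.3, 1.3, -3.4]
opening: 0.191
```

```bash
python3 - <<'E'
from h import *
lipnow();s=snap('wrist','w15.png');snap('scene','s15.png');snap('top','t15.png')
E
```

```text
lip world [ 434.4 -369.2  158.9] tray [ -40.2 -239.4  158.9] yaw -20.07 pitch -18.11 F [-0.3  1.3 -3.4] t 16.8 op 0.191
```

View pics/w15.png

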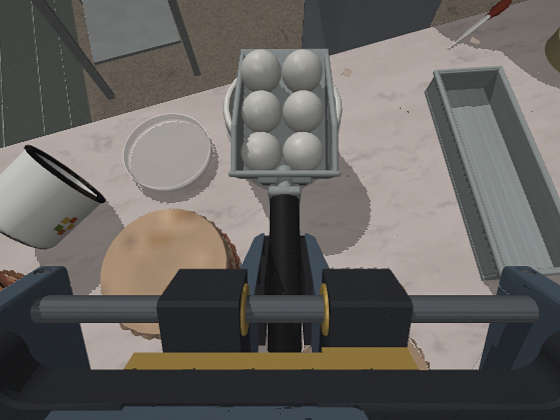

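View pics/s15.png

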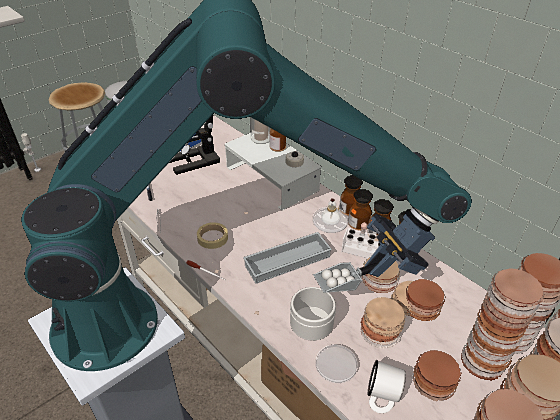

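```bash
python3 - <<'E'
from h import *
s=load('w15.png')
cv2.imwrite('pics/l.png',cv2.resize(s['image'][60:190,205:365,::-1],None,fx=4.5,fy=4.5,interpolation=cv2.INTER_CUBIC))
E
```

```text
(no output)
```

View pics/l.png

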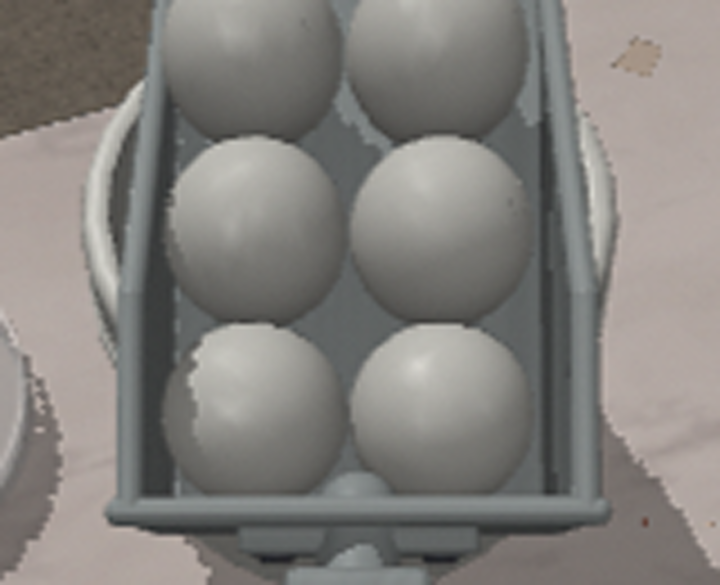

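```bash
python3 - <<'E'
from h import *
from scipy.optimize import least_squares
s=load('w15.png')
pts=np.array([ray(s,((u+.5)/4.5-.5+205,(v+.5)/4.5-.5+60),87)[:2] for u,v in [(140,87),(105,137),(90,180),(84,220),(588,115),(605,150),(616,195)]])
print(pts.round(1))
f=least_squares(lambda c:np.hypot(*(pts-c).T)-59,[425,-366]);print(f.x,f.fun.round(1))
t=load('top0.png')
g=cv2.cvtColor(t['image'],cv2.COLOR_RGB2GRAY); 
b=lambda u,v:((u+.5)/4.5-.5+280,(v+.5)/4.5-.5+165)
print([ray(t,b(*p),88)[:2].round(1) for p in [(385,391),(536,391),(460,316),(460,467)]])
E
```

```text
[[ 378.4 -400.2]
 [ 389.4 -411.7]
 [ 399.7 -418.1]
 [ 409.6 -422.3]
 [ 420.4 -308.2]
 [ 430.7 -308.6]
 [ 442.8 -311.3]]
[ 427.69208829 -367.04677365] [ 0.4 -0.2 -0.8 -0.8  0.3 -0.5 -1.2]
[array([ 422.6, -308. ]), array([ 424.1, -421.9]), array([ 479.8, -365. ]), array([ 366.5, -364.2])]
```

```bash
sed -i 's/^TC=/J=np.array([434.5,-369.7,0])\nTC=/' kin.py; python3 - <<'E'
from h import *
import kin
rel([kin.pose(kin.J+[0,0,z],-20,p) for p,z in [(-12,148),(-6,135),(0,122),(6,112),(12,105),(18,101),(24,99),(30,98)]])
E
```

```text
tr [-0.0018, -0.002, -0.0046] rot [-0.106, 0.0, 0.0]  rows~ 0.6
tr [-0.0018, -0.0045, -0.0066] rot [-0.211, 0.0, 0.0]  rows~ 1.1
tr [-0.0018, -0.0083, -0.0075] rot [-0.316, 0.0, 0.0]  rows~ 1.7
tr [-0.0018, -0.015, -0.0095] rot [-0.42, 0.0, 0.0]  rows~ 2.3
tr [-0.0018, -0.0245, -0.0124] rot [-0.525, 0.0, 0.0]  rows~ 2.8
tr [-0.0018, -0.0367, -0.0162] rot [-0.63, 0.0, 0.0]  rows~ 3.4
tr [-0.0017, -0.0507, -0.02] rot [-0.735, -0.0, 0.0]  rows~ 3.9
tr [-0.0017, -0.0659, -0.023] rot [-0.839, -0.0, 0.0]  rows~ 4.5
```

Request:
carry_out([
  {"gripper": 0, "translation": [-0.002, -0.002, -0.0046], "delta_rot": [-0.106, 0, 0]},
  {"gripper": 0, "translation": [-0.002, -0.0045, -0.0066], "delta_rot": [-0.211, 0, 0]},
  {"gripper": 0, "translation": [-0.002, -0.0083, -0.0075], "delta_rot": [-0.316, 0, 0]},
  {"gripper": 0, "translation": [-0.002, -0.015, -0.0095], "delta_rot": [-0.42, 0, 0]},
  {"gripper": 0, "translation": [-0.002, -0.0245, -0.0124], "delta_rot": [-0.525, 0, 0]},
  {"gripper": 0, "translation": [-0.002, -0.0367, -0.0162], "delta_rot": [-0.63, 0, 0]},
  {"gripper": 0, "translation": [-0.002, -0.0507, -0.02], "delta_rot": [-0.735, 0, 0]},
  {"gripper": 0, "translation": [-0.002, -0.0659, -0.023], "delta_rot": [-0.839, 0, 0]},
])

```text
time_s: 17.95
ee_pos: [543.2, -409.3, 201.8]
eef_rot: [2.45, 1.717, 0.153]
ft_force: [-0.3, 0.3, -1.1]
opening: 0.191
```

```bash
python3 - <<'E'
from h import *
import kin
lipnow();snap('wrist','w16.png');snap('scene','s16.png')
rel([kin.pose(kin.J+[0,0,98],-20,p) for p in (30,38,45,50)])
E
```

```text
lip world [ 434.5 -369.9   98.8] tray [ -39.8 -240.    98.8] yaw -19.93 pitch 30.2 F [-0.3  0.3 -1.1] t 17.95 op 0.191
tr [0.0002, 0.0013, 0.0018] rot [0.002, 0.0, 0.0]  rows~ 0.0
tr [0.0002, -0.0113, -0.0158] rot [-0.137, 0.0, 0.0]  rows~ 0.7
tr [0.0002, -0.0241, -0.0297] rot [-0.259, 0.0, 0.0]  rows~ 1.4
tr [0.0002, -0.0343, -0.0386] rot [-0.347, 0.0, 0.0]  rows~ 1.9
```

View pics/w16.png

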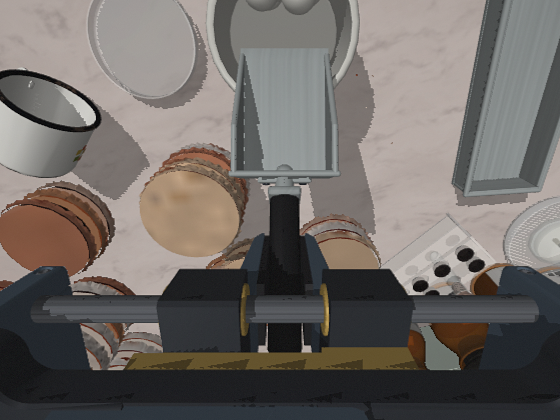

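View pics/s16.png

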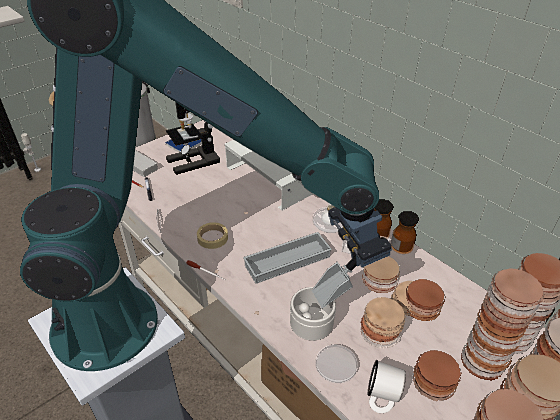

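```bash
python3 - <<'E'
from h import *
import kin
P=[kin.pose(kin.J+[0,0,130],-20,30),kin.pose(kin.J+[3,0,165],-20,20)]
a=kin.J+[3,0,165]; b=kin.tray(-110,105,110)
for f,p in [(.15,12),(.3,4),(.5,0),(.7,0),(.85,0),(1,0)]: P.append(kin.pose(a+f*(b-a),-20+f*(20+kin.TY),p))
rel(P); print(b)
q=bot.get_state()['joint_pos']
for p,T in P: q,e=kin.ik(p,T,q); print(np.round(q,2),round(e,4))
E
```

```text
tr [0.0002, 0.0069, -0.0297] rot [0.002, 0.0, 0.0]  rows~ 0.5
tr [0.0012, 0.0278, -0.0395] rot [0.177, 0.0, 0.0]  rows~ 0.9
tr [0.0535, 0.0181, -0.0134] rot [0.317, 0.0, -0.012]  rows~ 1.7
tr [0.1059, 0.0054, 0.0134] rot [0.456, -0.001, -0.024]  rows~ 2.4
tr [0.1758, -0.0156, 0.0314] rot [0.526, -0.003, -0.039]  rows~ 2.9
tr [0.2456, -0.0373, 0.0387] rot [0.526, -0.005, -0.055]  rows~ 4.0
tr [0.298, -0.0536, 0.0442] rot [0.526, -0.006, -0.067]  rows~ 4.9
tr [0.3504, -0.0699, 0.0496] rot [0.526, -0.007, -0.079]  rows~ 5.8
[459.03789076 -18.68618601 110.        ]
[-0.7   0.27  1.86  0.08  0.85 -1.97] 0.0
[-0.67  0.35  1.72 -0.    1.08 -1.89] 0.0
[-0.59  0.4   1.7  -0.04  1.18 -1.8 ] 0.0
[-0.5   0.47  1.67 -0.05  1.28 -1.73] 0.0
[-0.41  0.5   1.69 -0.03  1.3  -1.65] 0.0
[-0.31  0.48  1.73 -0.01  1.27 -1.58] 0.0
[-0.23  0.48  1.76  0.02  1.25 -1.53] 0.0
[-0.15  0.48  1.77  0.04  1.24 -1.47] 0.0
```

Request:
carry_out([
  {"gripper": 0, "translation": [0, 0.007, -0.03], "delta_rot": [0, 0, 0]},
  {"gripper": 0, "translation": [0.001, 0.028, -0.04], "delta_rot": [0.177, 0, 0]},
  {"gripper": 0, "translation": [0.053, 0.018, -0.0134], "delta_rot": [0.317, 0, -0.012]},
  {"gripper": 0, "translation": [0.106, 0.0054, 0.0134], "delta_rot": [0.456, -0.001, -0.024]},
  {"gripper": 0, "translation": [0.166, -0.013, 0.03], "delta_rot": [0.526, -0.003, -0.038]},
  {"gripper": 0, "translation": [0.226, -0.031, 0.0365], "delta_rot": [0.526, -0.005, -0.051]},
  {"gripper": 0, "translation": [0.286, -0.05, 0.043], "delta_rot": [0.526, -0.006, -0.064]},
  {"gripper": 0, "translation": [0.35, -0.07, 0.0496], "delta_rot": [0.526, -0.007, -0.079]},
])

```text
time_s: 19.05
ee_pos: [605.9, -66.8, 140.8]
eef_rot: [-2.264, -1.723, 0.309]
ft_force: [0.7, 1.0, -1.8]
opening: 0.195
```

Request:
carry_out([
  {"gripper": 0, "translation": [0, 0, 0], "delta_rot": [0, 0, 0]},
  {"gripper": 0, "translation": [0, 0, 0], "delta_rot": [0, 0, 0]},
])

```text
time_s: 19.3
ee_pos: [606.1, -69.1, 141.1]
eef_rot: [-2.265, -1.724, 0.308]
ft_force: [-0.4, 0.2, -0.7]
opening: 0.193
```

```bash
python3 - <<'E'
from h import *
import kin
lipnow();snap('wrist','w17.png');s=snap('top','t17.png')
cv2.imwrite('pics/n.png',cv2.resize(s['image'][160:290,270:430,::-1],None,fx=4.5,fy=4.5,interpolation=cv2.INTER_CUBIC))
rel([kin.pose(kin.tray(-110,105,z),kin.TY,0) for z in (50,10,2,0.3)])
E
```

```text
lip world [459.7 -28.7 110.7] tray [-106.6   95.5  110.7] yaw -15.44 pitch -0.17 F [-0.4  0.2 -0.7] t 19.3 op 0.193
tr [0.0104, 0.0172, 0.058] rot [-0.002, 0.0, -0.001]  rows~ 1.0
tr [0.0105, 0.031, 0.0955] rot [-0.002, 0.0, -0.001]  rows~ 1.6
tr [0.0105, 0.0337, 0.1031] rot [-0.002, 0.0, -0.001]  rows~ 1.7
tr [0.0105, 0.0343, 0.1047] rot [-0.002, 0.0, -0.001]  rows~ 1.8
```

View pics/n.png

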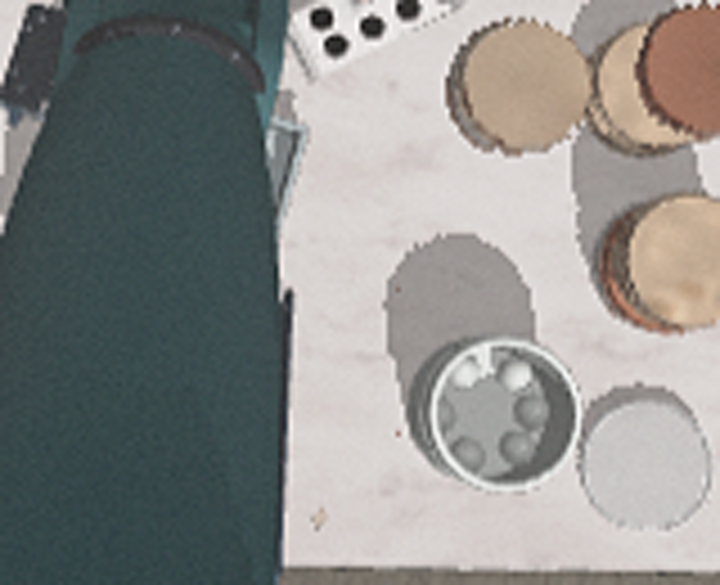

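View pics/w17.png

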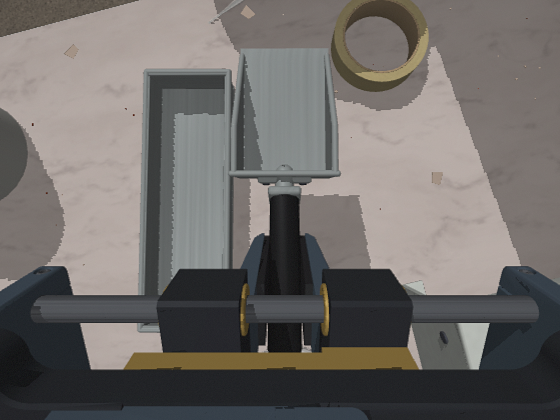

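Request:
carry_out([
  {"gripper": 0, "translation": [0.006, 0.017, 0.05], "delta_rot": [-0.002, 0, 0]},
  {"gripper": 0, "translation": [0.006, 0.031, 0.0955], "delta_rot": [-0.002, 0, 0]},
  {"gripper": 0, "translation": [0.006, 0.0337, 0.1031], "delta_rot": [-0.002, 0, 0]},
  {"gripper": 0, "translation": [0.006, 0.0337, 0.1031], "delta_rot": [-0.002, 0, 0]},
])

```text
time_s: 19.9
ee_pos: [604.2, -63.4, 33.4]
eef_rot: [-2.268, -1.722, 0.304]
ft_force: [-0.0, 1.0, -0.9]
opening: 0.192
```

```bash
python3 - <<'E'
from h import *
import kin
lipnow();snap('wrist','w18.png')
rel([kin.pose(kin.tray(-110,100.5,z),kin.TY,0) for z in (1,0.2)])
E
```

```text
lip world [458.1 -22.7   2.6] tray [-109.8  100.9    2.6] yaw -15.58 pitch -0.01 F [-0.   1.  -0.9] t 19.9 op 0.192
tr [-0.0004, -0.0, 0.0024] rot [0.002, -0.0, -0.001]  rows~ 0.0
tr [-0.0004, 0.0003, 0.0032] rot [0.002, -0.0, -0.001]  rows~ 0.1
```

View pics/w18.png

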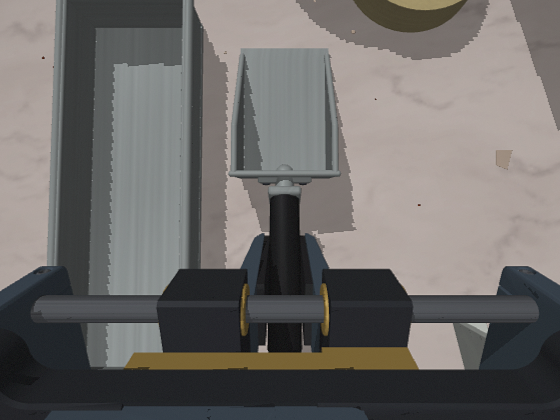

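Request:
carry_out([
  {"gripper": 0, "translation": [0, 0, 0.0022], "delta_rot": [0, 0, 0]},
  {"gripper": 0, "translation": [0, 0, 0.003], "delta_rot": [0, 0, 0]},
  {"gripper": 0, "translation": [0, 0, 0.003], "delta_rot": [0, 0, 0]},
  {"gripper": 0.45, "translation": [0, 0, 0.003], "delta_rot": [0, 0, 0]},
  {"gripper": 0.45, "translation": [0, 0, 0.003], "delta_rot": [0, 0, 0]},
  {"gripper": 0.45, "translation": [0, 0, 0.003], "delta_rot": [0, 0, 0]},
  {"gripper": 0.45, "translation": [0, 0, 0.003], "delta_rot": [0, 0, 0]},
  {"gripper": 0.45, "translation": [0, 0, 0.003], "delta_rot": [0, 0, 0]},
])

```text
time_s: 20.95
ee_pos: [602.8, -62.4, 29.8]
eef_rot: [-2.267, -1.723, 0.304]
ft_force: [0.3, 0.1, 0.1]
opening: 0.452
```

Request:
carry_out([
  {"gripper": 0.45, "translation": [0, 0, -0.03], "delta_rot": [0, 0, 0]},
  {"gripper": 0.45, "translation": [0, 0, -0.08], "delta_rot": [0, 0, 0]},
  {"gripper": 0.45, "translation": [0, 0, -0.13], "delta_rot": [0, 0, 0]},
  {"gripper": 0.45, "translation": [0, 0, -0.15], "delta_rot": [0, 0, 0]},
  {"gripper": 0.45, "translation": [0, 0, -0.15], "delta_rot": [0, 0, 0]},
])

```text
time_s: 21.58
ee_pos: [652.8, -76.2, 171.3]
eef_rot: [-2.269, -1.724, 0.303]
ft_force: [0.1, -0.5, -1.3]
opening: 0.453
```

```bash
python3 - <<'E'
from h import *
st();snap('wrist','w19.png');snap('scene','s19.png')
E
```

```text
t 21.57 pos [652.8 -76.2 171.3] q [-0.166  0.515  1.653  0.037  1.32  -1.481] F [ 0.1 -0.5 -1.3] op 0.453
[[ 0.268  0.906 -0.328]
 [ 0.963 -0.252  0.091]
 [-0.    -0.341 -0.94 ]]
```

View pics/w19.png

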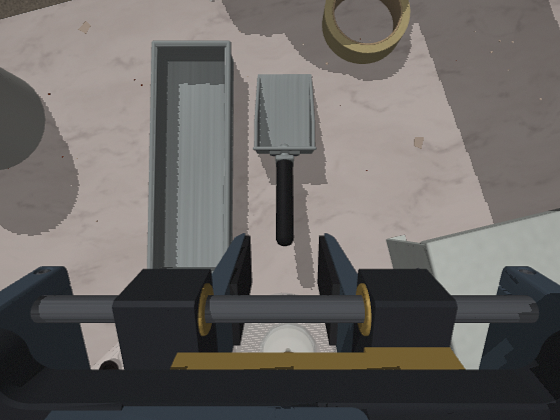

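View pics/s19.png

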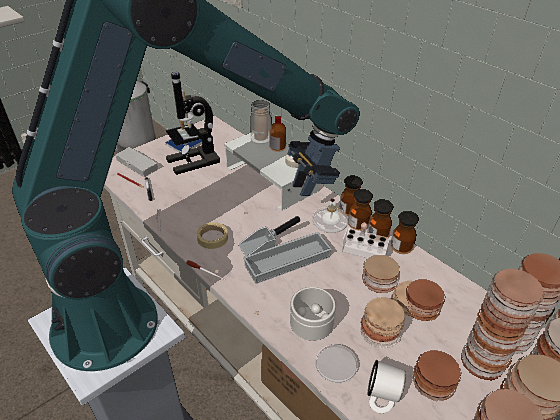

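```bash
python3 - <<'E'
from h import *
print(bot.finish_job())
E
```

```text
the job is handed in; nothing more can be done
None
```

I drew the scoop out from under the shelf by its bowl, set it down flat in the open and took it again by the black grip. I then scooped up all six balls, tipped them into the grinding jar, and laid the scoop flat, right way up, to the left of the tray. The job was handed in at 21.6 s.

- **Balls:** the overhead picture after pouring showed six balls in the jar, and a wrist picture showed the tray empty.
- **Jar and bystanders:** the jar had not moved by more than about half a pixel in the overhead view. By eye, the tape, lid and marker were where they started, and the microscope and bottles looked untouched.
- **At hand-in:** the gripper was open, clear of the scoop and about 170 mm above the bench. The highest force I read was about 12 N, briefly, while closing on the bowl.
- **Disagreements:** the cameras differed by 1–3 mm on the tray and jar positions, so I used the wrist-camera values, which fitted. At the first tilt back the two front balls stayed at the lip, and tilting further brought them into the bowl before I lifted. No check failed.

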